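# Reload the wire-spool stand

### The arm

A 6-joint arm with a two-finger parallel gripper is mounted at the origin on the work surface. World frame = base frame: x ahead of the robot, y to its left, z up, the work surface at z = 0. Lengths are in mm, angles in rad, forces in N, time in s.
With the tool pointing down it reaches from about 375 to 925 mm from the base axis. Payload 5.7 kg.
Tool frame: the origin (TCP) lies at the very end of the fingers, on their centre line; the grasp point (between the pads) lies 19 mm behind it (ctrl.grip_point_offset is the distance from the TCP to the grasp point, in mm); z points along the fingers, y is the line along which they close (so a half turn about z gives the same grasp; the last joint's range is limited). The gripper opens to 88 mm and grips with 3 to 60 N. Pads are 20 mm wide; open, the fingers measure 115 mm over their backs; the gripper's body (75 mm by 178 mm) begins 61 mm behind the grasp point.
Start: joints at [1.232, 0.359, 1.51, -0, 1.272, -0.115], TCP at [133.157, 585.005, 222.623] pointing down, gripper open.
Joint ranges: [-2.97, 2.97], [-1.01, 2.36], [0.21, 2.38], [-0.96, 4.11], [0.2, 2.71], [-2.98, 2.98]. Speed limits (rad/s): [2.39, 2.39, 3.14, 3.14, 3.14, 3.14].

### API

Orientations are given as a unit quaternion [w, x, y, z].
In Python, from workcell import ctrl gives the robot as it stands. The module is installed in compiled form; this text tells all that it offers.
- The arm moves only by the tool move_arm, never from a script. Its argument "series" is one flat list of numbers, 7 for each row, row after row: the shift along the tool's x, y, z in mm, then the turn, a rotation vector about the tool's x, y, z in rad, then the finger opening in mm, from 0 to 87.8. A call has 1 to 5 rows; each row is the pose to reach, as a shift and turn from the pose commanded when the call began, along the tool's axes at that moment; what a row does not reach only later rows make up. A row lasts 1/10 s, in which the tool goes at most 50 mm and 8.59 degrees, less where a joint would pass 70% of its speed; a pose out of reach is approached as far as the arm can. A call with a gripper value outside its range is refused whole. The fingers move at their own pace and stop on an object; "squeeze" is the grip in N (left out, the last holds). Time passes only in rows, so rows that repeat a pose let the fingers close. It gives the time, the measured TCP pose, the force, the opening and the grip force at its end, in the units of the state.
- ctrl.get_state(): the state, without advancing time (a new reading comes with each control period).
- ctrl.read_camera(name): name is "scene" or "top" or "wrist"; returns the picture (420x560x3 uint8, blue, green, red); there is no depth.
- ctrl.calibration(name): a dict with "fx", "fy", "cx", "cy" (pixels), "dist" ([k1, k2, p1, p2, k3] as OpenCV has them; the pictures are not rectified), "pose" (4x4, takes a point from camera to world coordinates); the wrist camera has in their place "tool_from_camera" (4x4, takes a point from camera to tool coordinates, whose origin is the TCP and whose axes are the flange's). Camera axes: x right, y up, looking along -z (the intrinsics and any distortion apply to the point x, -y, -z); pixel columns grow to the right and rows downward; lengths in mm; the calibration is good to about 2 mm. A picture is of the moment at which its call begins: read the wrist's pose just before it. calibration takes no time and is no camera call.
- ctrl.finish_job(): hands the job in; it is judged then, once.
The state is a dict: "time_s": time; "joints": joint angles; "qd": joint speeds; "joint_efforts": joint torques, N m; "eef_pos": TCP position; "orientation": TCP orientation; "force": force on the tool from outside, world axes, zero at the start; "ft_torque": the same for the moment, N m; "gripper_width": finger opening in mm; "grasp_force": force on a finger pad.
Only numpy, scipy, OpenCV 4.12 (cv2) and the standard library are available. Lean on these libraries where they do the work, as an engineer would, in place of code of your own. Each camera call takes 0.05 s, during which the arm holds its last target. There are 200 camera calls.

### The job

Reload the wire stand: pull the red brake lever over to the robot's side to release it, put every empty cardboard core from the spindles into the yellow bin, set each wire spool on the bench fully down onto the spindle whose foot has its colour, and seat a hub cap in the recess on top of each, rim down and knob up. Only when all that is done, push the lever fully back to the far side to set the brake. Do not push the tape roll, screwdriver or mug about.

Things in the scene. Friction and masses are not known exactly. Their poses are not given: they have to be found in the camera images.
- stand: grey spool stand, fixed: plate 90 x 340 x 16 mm, origin at the centre of its underside on the bench. Its y axis runs along the row of three spindles, which are 110 mm apart, its x axis points away from the robot.
- brake (a joint): red-ball brake lever on a block at the stand's +y end. 0: released, ball leaning 0.5 rad towards the robot side (stand -x); 1.0: brake set, ball leaning 0.5 rad to the far side (stand +x). Swings in the stand's x-z plane about a pivot 22 mm above the bench; stays where it is left; light to push (about 1 N). Starts set.
- brake_tip (a point): centre of the lever's red ball, 26 mm across, 80 mm from the pivot; about 92 mm above the bench at either end of the swing, 102 mm midway, and it travels 77 mm along the stand's x.
- spindle_red: fixed steel spindle 12 mm thick with a round tip, on a round red foot 76 mm across and 4 mm thick. Origin: centre of the foot's underside, on the stand's plate 16 mm above the bench; the foot's top is 4 mm and the spindle's tip 50 mm above the origin. z up. The three spindles stand in any order; one that has no spool of its colour stays empty.
- spindle_blue: fixed steel spindle 12 mm thick with a round tip, on a round blue foot 76 mm across and 4 mm thick. Origin: centre of the foot's underside, on the stand's plate 16 mm above the bench; the foot's top is 4 mm and the spindle's tip 50 mm above the origin. z up. The three spindles stand in any order; one that has no spool of its colour stays empty.
- spindle_green: fixed steel spindle 12 mm thick with a round tip, on a round green foot 76 mm across and 4 mm thick. Origin: centre of the foot's underside, on the stand's plate 16 mm above the bench; the foot's top is 4 mm and the spindle's tip 50 mm above the origin. z up. The three spindles stand in any order; one that has no spool of its colour stays empty.
- spool_red: wire spool with red wire, white flanges, a red ring on top: 58 mm across, 56 mm tall, standing upright, 0.15 to 0.31 kg. Through bore 18 mm; in its top a round recess 40 mm wide, 6 mm deep (its floor is 50 mm above the underside). Origin: centre of the underside, z up along the bore. May be absent (None). Grip from above across the flanges.
- spool_blue: wire spool with blue wire, white flanges, a blue ring on top: 58 mm across, 56 mm tall, standing upright, 0.15 to 0.31 kg. Through bore 18 mm; in its top a round recess 40 mm wide, 6 mm deep (its floor is 50 mm above the underside). Origin: centre of the underside, z up along the bore. May be absent (None). Grip from above across the flanges.
- spool_green: wire spool with green wire, white flanges, a green ring on top: 58 mm across, 56 mm tall, standing upright, 0.15 to 0.31 kg. Through bore 18 mm; in its top a round recess 40 mm wide, 6 mm deep (its floor is 50 mm above the underside). Origin: centre of the underside, z up along the bore. May be absent (None). Grip from above across the flanges.
- cap_a: hub cap: orange round rim 36 mm across, 8 mm tall, 2 mm bevel at its foot, open underneath; on top a black round knob 22 mm across, 14 mm tall (22 mm in all). Origin: centre of the rim's underside; z points from rim to knob. Starts on the rack, rim against the slope, leaning 30 degrees towards the robot. Grip by the knob. 0.03 kg. Always three caps; one per spool is needed.
- cap_b: hub cap: orange round rim 36 mm across, 8 mm tall, 2 mm bevel at its foot, open underneath; on top a black round knob 22 mm across, 14 mm tall (22 mm in all). Origin: centre of the rim's underside; z points from rim to knob. Starts on the rack, rim against the slope, leaning 30 degrees towards the robot. Grip by the knob. 0.03 kg. Always three caps; one per spool is needed.
- cap_c: hub cap: orange round rim 36 mm across, 8 mm tall, 2 mm bevel at its foot, open underneath; on top a black round knob 22 mm across, 14 mm tall (22 mm in all). Origin: centre of the rim's underside; z points from rim to knob. Starts on the rack, rim against the slope, leaning 30 degrees towards the robot. Grip by the knob. 0.03 kg. Always three caps; one per spool is needed.
- core_a: empty cardboard core: plain tube 44 mm across, 56 mm tall, bore 18 mm, 0.05 kg. Starts on one of the spindles, resting on its foot. Origin: centre of the underside, z along the bore. May be absent (None).
- core_b: empty cardboard core: plain tube 44 mm across, 56 mm tall, bore 18 mm, 0.05 kg. Starts on one of the spindles, resting on its foot. Origin: centre of the underside, z along the bore. May be absent (None).
- rack: wooden cap rack, fixed: a board sloping at 30 degrees, its face towards the robot (rack -x) and up, 260 mm wide along the rack's y, with a ledge 5 mm high along the lower edge. Caps sit about 80 mm apart along y, their rims about 40 mm above the bench. Origin: centre of the underside.
- scrap_bin: yellow open bin for empty cores, fixed: outside 170 mm (its x) by 200 mm (its y), 70 mm high, walls and floor 5 mm. Origin: centre of the underside.
- tape_roll: roll of tan tape lying flat, 80 mm across, 24 mm tall, not part of the job. Origin: centre of the underside.
- screwdriver: orange-handled screwdriver lying on the bench, 200 mm long, handle 26 mm thick, not part of the job. Origin: middle of its length, on the bench; x towards the blade.
- mug: blue mug, 76 mm across, 85 mm tall, not part of the job. Origin: centre of the underside.
Things that resemble listed ones, but are neither listed nor needed, are in the scene too. What is shaped like the cap_a but pink or white is not meant.

How it is judged:
By the outcome, as a careful person would: the job done as asked, in the order asked, and still so for the second after the job is handed in, with the robot touching nothing.
Of core_a, core_b only 1 to 2 are there at a start; the rules pass over those that are not, and their reading is None.
Of spool_red, spool_blue, spool_green only 2 to 3 are there at a start; the rules pass over those that are not, and their reading is None.
At some moment in a run one of spool_red, spool_blue, spool_green may be knocked a few centimetres aside while the robot is not near it.
It also fails if it takes over 210 s, if anything falls off the work surface, if the arm or the gripper's body presses on something with over 40 N, if the wrist force passes 120 N, or if a joint passes its speed limit or range.

## Working session

There is one attempt and no reset: what is moved stays moved. The work goes in short steps, Python scripts to look and compute and a tool call to move; the robot and the scene stay as the last step left them, time stands still between calls to the robot, and variables do not carry over. Pictures are saved under pics/ and viewed, at most 14 in all, crops included, and the job is handed in when it is done.

Besides the shell and the picture viewer there is one more tool, called after "Emit:" as name(argument=value, ...), one argument or row to a line, values as JSON. move_arm: Moves the arm, as the interface text tells. Its arguments: {"type":"object","properties":{"series":{"type":"array","items":{"type":"number"}},"squeeze":{"type":"number"}},"required":["series"]}

```bash
mkdir -p pics; cat > h.py <<'E'
import numpy as np,cv2
from scipy.spatial.transform import Rotation as R
from workcell import ctrl
def K(c): return np.array([[c['fx'],0,c['cx']],[0,c['fy'],c['cy']],[0,0,1.]])
def pose(name,s=None):
    c=ctrl.calibration(name)
    if name!='wrist': return c,np.array(c['pose'])
    s=s or ctrl.get_state(); q=s['orientation']
    T=np.eye(4);T[:3,:3]=R.from_quat([q[1],q[2],q[3],q[0]]).as_matrix();T[:3,3]=s['eef_pos']
    return c,T@np.array(c['tool_from_camera'])
def px2w(name,uv,z,s=None):
    c,T=pose(name,s); p=cv2.undistortPoints(np.array(uv,float).reshape(-1,1,2),K(c),np.array(c['dist'],float)).reshape(-1,2)
    z=np.broadcast_to(z,len(p)); out=[]
    for (x,y),zz in zip(p,z):
        d=T[:3,:3]@np.array([x,-y,-1]); o=T[:3,3]; out.append(o+d*(zz-o[2])/d[2])
    return np.array(out)
def w2px(name,P,s=None):
    c,T=pose(name,s); q=(np.linalg.inv(T)@np.c_[np.array(P,float).reshape(-1,3),np.ones(len(np.array(P).reshape(-1,3)))].T).T[:,:3]
    q=q*[1,-1,-1]
    return cv2.projectPoints(q,np.zeros(3),np.zeros(3),K(c),np.array(c['dist'],float))[0].reshape(-1,2)
def tw(P,s=None): # world vector -> tool shift
    s=s or ctrl.get_state(); q=s['orientation']
    return R.from_quat([q[1],q[2],q[3],q[0]]).inv().apply(P)
def pr(*a):
    np.set_printoptions(precision=1,suppress=True); print(*a)
E
python3 - <<'E'
from h import *
for n in ('top','scene'):
    cv2.imwrite(f'pics/{n}0.png',cv2.resize(ctrl.read_camera(n),(800,600),interpolation=cv2.INTER_CUBIC))
    c,T=pose(n); pr(n,c['fx'],c['cx'],c['cy'],c['dist'],T)
pr(ctrl.calibration('wrist')); pr(ctrl.get_state())
E
```

```text
top 419.2411904341747 278.2189082023339 205.88348476381202 [-0.1  0.   0.   0.   0. ] [[  -0.     1.    -0.2  364.1]
 [  -1.    -0.    -0.   -60.5]
 [  -0.     0.2    1.  1137.3]
 [   0.     0.     0.     1. ]]
scene 397.1842895773618 285.2394324194673 208.96428988256415 [-0.  0.  0.  0.  0.] [[ -0.8  -0.4   0.4 950.5]
 [  0.5  -0.6   0.6 521.1]
 [  0.    0.7   0.7 828.7]
 [  0.    0.    0.    1. ]]
{'fx': 342.8962528686841, 'fy': 342.8962528686841, 'cx': 275.4775513718924, 'cy': 209.4751357785166, 'dist': array([-0.1,  0. ,  0. ,  0. ,  0. ]), 'tool_from_camera': array([[   0. ,    1. ,    0.3,   77.2],
       [   1. ,   -0. ,   -0. ,    0.3],
       [  -0. ,    0.3,   -1. , -163.1],
       [   0. ,    0. ,    0. ,    1. ]])}
{'time_s': 0.1, 'joints': array([ 1.2,  0.4,  1.5,  0. ,  1.3, -0.1]), 'qd': array([ 0., -0., -0., -0., -0.,  0.]), 'joint_efforts': array([ -0. , -51.6, -27.1,   0.1,   0. ,  -0. ]), 'eef_pos': array([132.9, 584.5, 221.9]), 'orientation': array([-0. ,  0.1,  1. , -0. ]), 'force': array([ 0.3,  0.6, -0.8]), 'ft_torque': array([-0., -0.,  0.]), 'grasp_force': 0.0, 'gripper_width': 88.11008108590424}
```

View pics/top0.png

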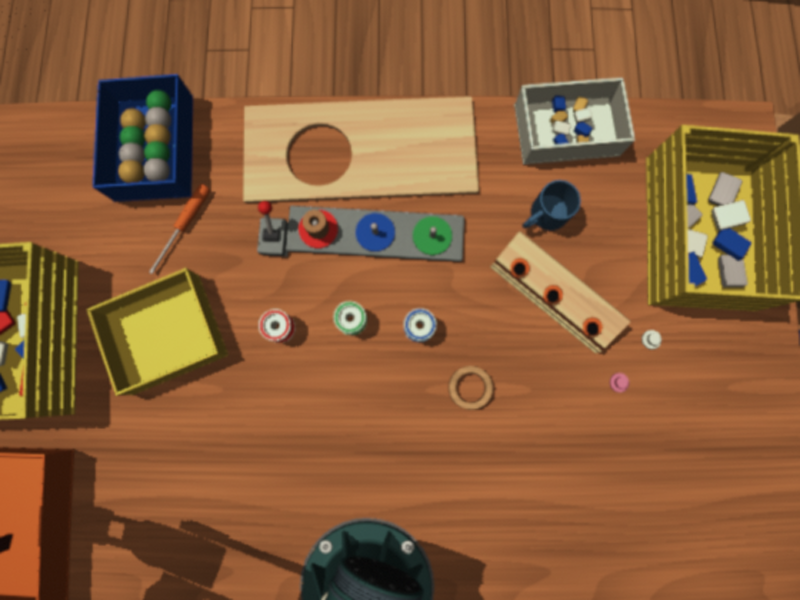

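View pics/scene0.png

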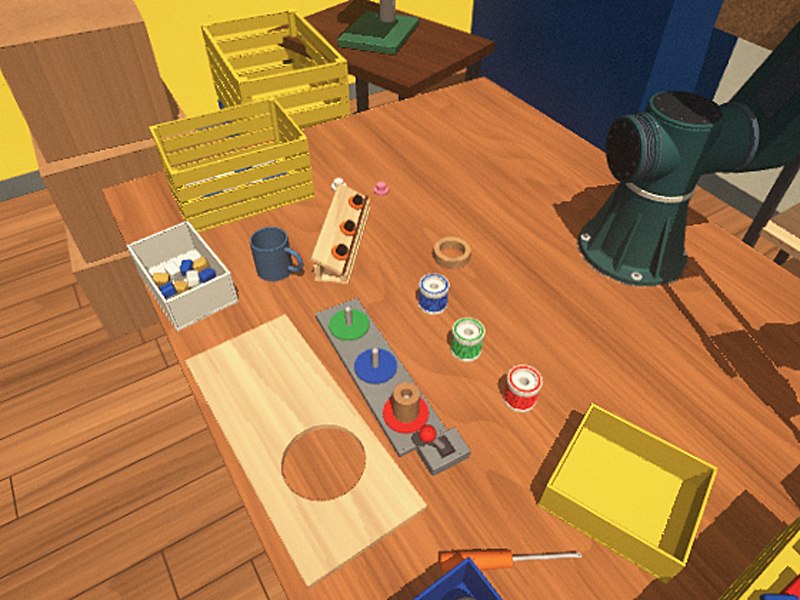

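Top view (800×600): brake ball (265,208) set; feet red (318,227, carrying the only core), blue (376,231), green (433,235). Spools red (275,325), green (350,318), blue (420,325). Orange/black caps on rack at (520,268), (553,296), (592,328); the white (652,339) and pink (619,382) ones are decoys. The plain open yellow box (157,333) is the bin; the slatted yellow crates are not.

```bash
python3 - <<'E'
from h import *
f=560/800
def t(l,uv,z): pr(l,px2w('top',np.array(uv)*f,z).round(1).tolist())
t('ball',[[265,208]],92); t('feet',[[318,227],[376,231.5],[433,235.5]],20); t('coretop',[[315,222]],76)
t('tips b,g',[[374.5,227],[433,231]],66)
t('spools rgb',[[275,325],[350,318],[420.5,325]],56)
t('caps knob',[[520,268],[553,296],[592,328]],57)
t('bin rim',[[90,313],[189,271],[222,356],[115,393]],70)
t('screw',[[205,190],[153,271]],13); t('tape',[[471,388]],24); t('mug',[[558,205]],85);t('plate',[[289,207],[464,213],[462,261],[260,253]],16)
t('rack',[[520,235],[630,325],[602,351],[493,265]],20)
def u(l,uv,z): pr('scene',l,px2w('scene',np.array(uv)*f,z).round(1).tolist())
u('spools rgb',[[524,380],[468,332],[434,287]],56);u('ball',[[428,434]],92);u('tips',[[349,309],[375,350]],66);u('core',[[405,390]],76)
E
```

```text
ball [[683.2, 182.5, 92.0]]
feet [[666.7, 95.0, 20.0], [657.5, -16.8, 20.0], [649.5, -126.2, 20.0]]
coretop [[661.0, 92.9, 76.0]]
tips b,g [[653.9, -15.8, 66.0], [646.3, -123.6, 66.0]]
spools rgb [[473.5, 164.7, 56.0], [486.4, 28.1, 56.0], [473.6, -99.9, 56.0]]
caps knob [[578.7, -284.0, 57.0], [526.4, -343.2, 57.0], [467.4, -412.9, 57.0]]
bin rim [[493.3, 506.5, 70.0], [571.2, 324.1, 70.0], [416.2, 255.9, 70.0], [348.7, 449.3, 70.0]]
screw [[745.1, 322.0, 13.0], [582.5, 416.0, 13.0]]
tape [[360.2, -193.4, 24.0]]
mug [[690.8, -352.4, 85.0]]
plate [[708.1, 153.1, 16.0], [695.5, -187.1, 16.0], [600.4, -181.5, 16.0], [616.6, 206.5, 16.0]]
rack [[650.7, -293.8, 20.0], [476.3, -498.6, 20.0], [427.5, -442.1, 20.0], [591.8, -240.1, 20.0]]
scene spools rgb [[476.6, 171.8, 56.0], [492.9, 38.5, 56.0], [480.3, -86.4, 56.0]]
scene ball [[682.0, 186.4, 92.0]]
scene tips [[650.0, -113.7, 66.0], [658.1, -7.2, 66.0]]
scene core [[662.7, 94.4, 76.0]]
```

```bash
python3 - <<'E'
from h import *
s=ctrl.get_state();q=s['orientation'];M=R.from_quat([q[1],q[2],q[3],q[0]])
print(M.as_matrix().round(4), s['eef_pos'].round(1))
Rt=R.from_matrix([[-1,0,0],[0,1,0],[0,0,-1]])
print('rotvec to align',(M.inv()*Rt).as_rotvec().round(4))
print('shift to 500,40,330', tw(np.array([500,40,330])-s['eef_pos']).round(1))
E
```

```text
[[-9.751e-01  2.219e-01 -6.000e-04]
 [ 2.219e-01  9.751e-01 -1.500e-03]
 [ 2.000e-04 -1.600e-03 -1.000e+00]] [132.9 584.5 221.9]
rotvec to align [-0.0016 -0.0004 -0.2238]
shift to 500,40,330 [-478.7 -449.6 -107.4]
```

Emit:
move_arm(
  series=[-32, -30, -12, 0, 0, -0.045, 87, -64, -60, -24, 0, 0, -0.09, 87, -96, -90, -36, 0, 0, -0.135, 87, -128, -120, -48, 0, 0, -0.18, 87, -160, -150, -60, 0, 0, -0.2238, 87],
)

```text
time_s: 0.6
eef_pos: [256.3, 401.5, 282.8]
orientation: [-0.0, -0.001, 1.0, -0.0]
force: [0.8, 0.1, 0.2]
gripper_width: 86.7
grasp_force: 0.0
```

Emit:
move_arm(
  series=[-24, -36, -5, 0, 0, 0, 87, -48, -72, -10, 0, 0, 0, 87, -72, -108, -15, 0, 0, 0, 87, -96, -144, -20, 0, 0, 0, 87, -122, -181, -24, 0, 0, 0, 87],
)

```text
time_s: 1.1
eef_pos: [378.2, 220.7, 306.8]
orientation: [-0.0, -0.0, 1.0, 0.0]
force: [0.5, -0.2, 0.8]
gripper_width: 86.9
grasp_force: 0.0
```

Emit:
move_arm(
  series=[-24, -36, -5, 0, 0, 0, 87, -48, -72, -10, 0, 0, 0, 87, -72, -108, -15, 0, 0, 0, 87, -96, -144, -20, 0, 0, 0, 87, -122, -181, -24, 0, 0, 0, 87],
)

```text
time_s: 1.6
eef_pos: [500.2, 39.6, 330.7]
orientation: [-0.0, 0.0, 1.0, 0.0]
force: [0.6, 0.5, -0.3]
gripper_width: 86.7
grasp_force: 0.0
```

Emit:
move_arm(
  series=[0, 0, 0, 0, 0, 0, 87, 0, 0, 0, 0, 0, 0, 87],
)

```text
time_s: 1.8
eef_pos: [499.8, 40.6, 330.1]
orientation: [-0.001, 0.001, 1.0, 0.0]
force: [-0.9, 0.8, -1.1]
gripper_width: 87.3
grasp_force: 0.0
```

```bash
python3 - <<'E'
from h import *
s=ctrl.get_state(); im=ctrl.read_camera('wrist'); np.save('s1.npy',s,allow_pickle=True)
cv2.imwrite('pics/w1.png',cv2.resize(im,(800,600),interpolation=cv2.INTER_CUBIC)); pr(s['eef_pos'],s['orientation'],s['joints'])
E
```

```text
[499.8  40.6 330.1] [-0.  0.  1.  0.] [-0.1  0.1  1.6  0.   1.5 -1.6]
```

View pics/w1.png

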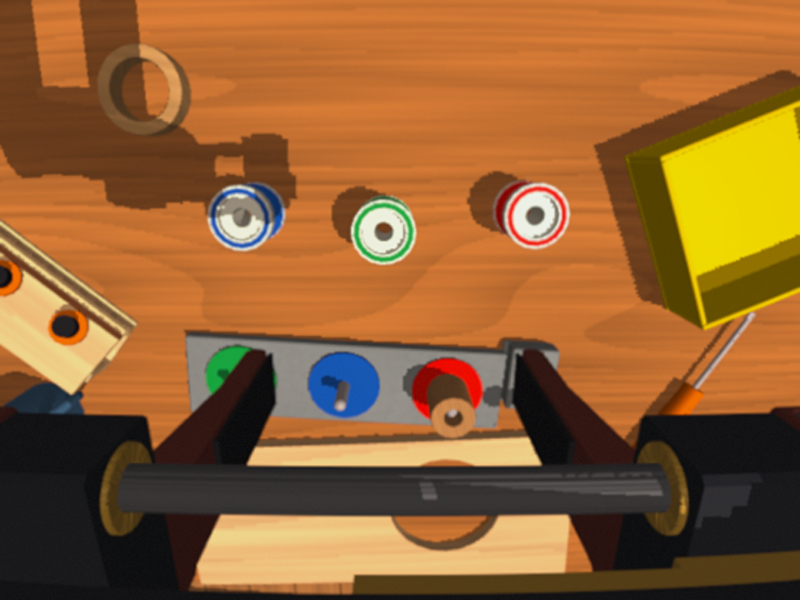

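Wrist view: spool tops blue (241,217), green (384,231), red (533,215); blue foot (344,384), red foot (446,389), core top (453,418), cap on rack end (67,325).

```bash
python3 - <<'E'
from h import *
s=np.load('s1.npy',allow_pickle=True).item();f=.7
def t(l,uv,z): pr(l,px2w('wrist',np.array(uv)*f,z,s).round(1).tolist())
t('spools rgb',[[533,214.5],[384,231],[241,217]],56)
t('feet r,b,g',[[446,389],[344,384],[240,376]],20); t('core',[[453.5,418]],76); t('tip b',[[341,405]],66)
t('bin',[[627,157],[705,328]],70); t('cap',[[66,325],[5,276]],57); t('plate near',[[187,332],[498,351]],16); t('block',[[503,340],[557,346]],20);t('tape',[[143,89]],24)
E
```

```text
spools rgb [[472.4, 165.5, 56.0], [487.2, 32.6, 56.0], [474.0, -95.1, 56.0]]
feet r,b,g [[661.3, 96.8, 20.0], [655.2, -11.8, 20.0], [646.1, -122.4, 20.0]]
core [[664.0, 98.3, 76.0]]
tip b [[655.1, -10.4, 66.0]]
bin [[421.9, 238.7, 70.0], [575.6, 334.3, 70.0]]
cap [[575.9, -277.0, 57.0], [526.6, -329.8, 57.0]]
plate near [[597.8, -175.4, 16.0], [619.5, 150.8, 16.0]]
block [[605.6, 154.3, 20.0], [612.6, 211.6, 20.0]]
tape [[360.4, -186.6, 24.0]]
```

Emit:
move_arm(
  series=[-28, 18, 22, 0, 0, 0, 0, -57, 36, 45, 0, 0, 0, 0, -86, 54, 67, 0, 0, 0, 0, -114, 71, 90, 0, 0, 0, 0, -142, 89, 110, 0, 0, 0, 0],
)

```text
time_s: 2.35
eef_pos: [641.1, 132.8, 219.3]
orientation: [-0.001, -0.001, 1.0, 0.0]
force: [-0.5, -0.2, 0.4]
gripper_width: 50.4
grasp_force: 0.0
```

Emit:
move_arm(
  series=[-28, 18, 22, 0, 0, 0, 0, -57, 36, 45, 0, 0, 0, 0, -86, 54, 70, 0, 0, 0, 0, -86, 54, 110, 0, 0, 0, 0, -86, 54, 148, 0, 0, 0, 0],
)

```text
time_s: 2.85
eef_pos: [727.3, 187.2, 71.2]
orientation: [0.0, -0.002, 1.0, 0.0]
force: [-0.4, 0.2, -0.6]
gripper_width: 10.7
grasp_force: 0.0
```

Emit:
move_arm(
  series=[15, 0, 0, 0, 0, 0, 0, 30, 0, 0, 0, 0, 0, 0, 48, 1, 0, 0, 0, 0, 0, 66, 2, 0, 0, 0, 0, 0, 80, 3, 0, 0, 0, 0, 0],
)

```text
time_s: 3.35
eef_pos: [645.7, 189.1, 72.8]
orientation: [-0.0, -0.001, 1.0, 0.0]
force: [1.3, -0.3, -1.2]
gripper_width: 0.7
grasp_force: 0.7
```

Emit:
move_arm(
  series=[8, 1, 0, 0, 0, 0, 0, 14, 1, 0, 0, 0, 0, 0, 14, 1, 0, 0, 0, 0, 0],
)

```text
time_s: 3.65
eef_pos: [635.4, 189.3, 73.8]
orientation: [0.002, -0.001, 1.0, 0.0]
force: [3.2, 0.6, 0.9]
gripper_width: 0.7
grasp_force: 1.8
```

Emit:
move_arm(
  series=[2, 0, 0, 0, 0, 0, 0, 4, 0, 0, 0, 0, 0, 0, 4, 0, 0, 0, 0, 0, 0],
)

```text
time_s: 3.95
eef_pos: [634.6, 189.0, 74.3]
orientation: [0.005, -0.0, 1.0, 0.001]
force: [9.0, -0.3, 0.1]
gripper_width: 0.5
grasp_force: 3.9
```

```bash
python3 - <<'E'
from h import *
pr(px2w('top',np.array([[265,208]])*.7,92)); a=ctrl.read_camera('top')[110:220,120:330]; b=ctrl.read_camera('scene')[200:345,220:350]
cv2.imwrite('pics/c2.png',np.vstack([cv2.resize(a,(630,330),interpolation=cv2.INTER_CUBIC),cv2.resize(b,(238,266)).repeat(1,axis=1) if 0 else cv2.copyMakeBorder(cv2.resize(b,(238,266),interpolation=cv2.INTER_CUBIC),0,0,0,392,0)]))
E
```

```text
[[683.2 182.5  92. ]]
```

View pics/c2.png

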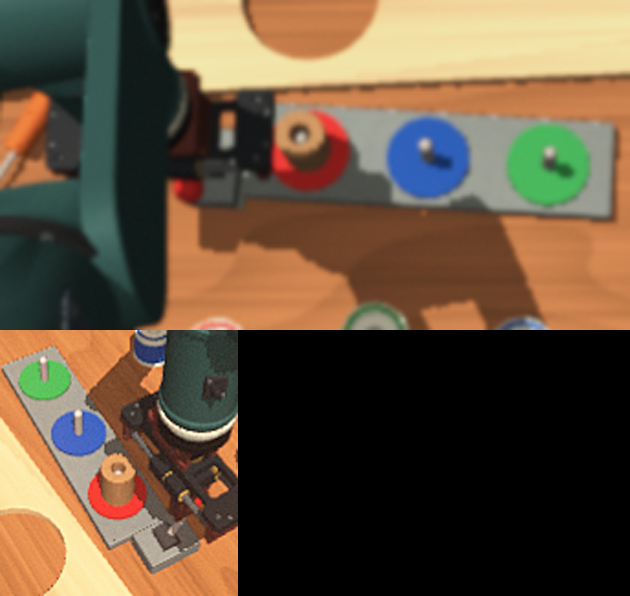

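Lever ball is at the robot side (crop: red ball at (187,188), below the block); it stopped with 9 N. Next: the core.

Emit:
move_arm(
  series=[-8, 0, 0, 0, 0, 0, 0, -8, 0, -45, 0, 0, 0, 0, -15, -30, -60, 0, 0, 0, 70, -25, -65, -60, 0, 0, 0, 70, -33, -91, -50, 0, 0, 0, 70],
)

```text
time_s: 4.55
eef_pos: [664.0, 96.3, 124.4]
orientation: [0.001, -0.0, 1.0, -0.0]
force: [-0.4, 0.2, -0.3]
gripper_width: 20.7
grasp_force: 0.0
```

Emit:
move_arm(
  series=[0, 0, 0, 0, 0, 0, 70, 0, 0, 0, 0, 0, 0, 70, 0, 0, 0, 0, 0, 0, 70],
)

```text
time_s: 4.85
eef_pos: [662.1, 98.3, 122.4]
orientation: [-0.001, -0.0, 1.0, 0.0]
force: [0.2, -0.0, 0.1]
gripper_width: 45.0
grasp_force: 0.0
```

```bash
python3 - <<'E'
from h import *
s=ctrl.get_state(); im=ctrl.read_camera('wrist'); np.save('s2.npy',s,allow_pickle=True)
cv2.imwrite('pics/w2.png',cv2.resize(im,(800,600),interpolation=cv2.INTER_CUBIC)); pr(s['eef_pos'],s['gripper_width'])
E
```

```text
[662.1  98.3 122.4] 45.02471841650959
```

View pics/w2.png

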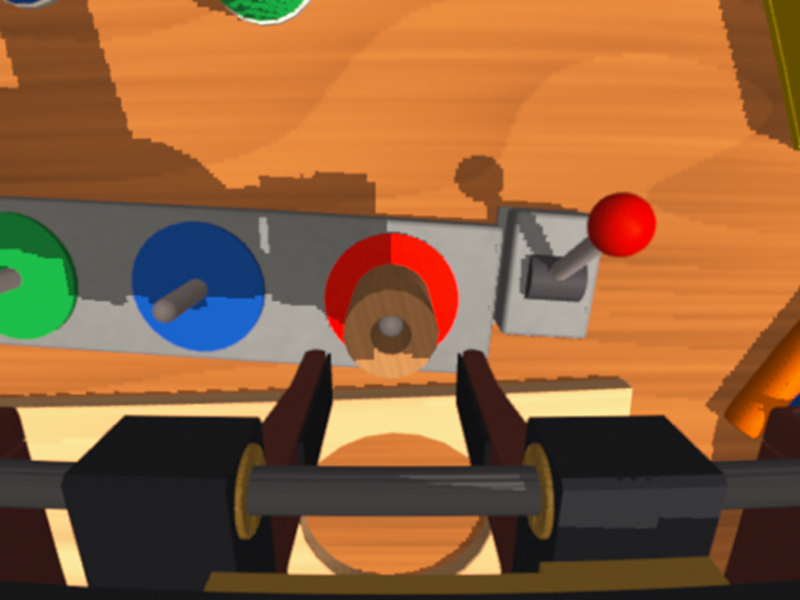

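Close wrist view: lever released, red foot (392,298), core top (391,332), red tip (391,325), blue foot (198,286), blue tip (164,309).

```bash
python3 - <<'E'
from h import *
s=np.load('s2.npy',allow_pickle=True).item();f=.7
def t(l,uv,z): pr(l,px2w('wrist',np.array(uv)*f,z,s).round(1).tolist())
t('feet r,b',[[392,299],[198.5,286.5]],20); t('core',[[391,333]],76); t('tip r,b',[[391,325.5],[165,308]],64);t('ball',[[622,225]],92)
E
```

```text
feet r,b [[662.7, 97.9, 20.0], [655.4, -11.7, 20.0]]
core [[662.5, 97.5, 76.0]]
tip r,b [[663.1, 97.5, 64.0], [654.4, -11.1, 64.0]]
ball [[610.8, 190.1, 92.0]]
```

Emit:
move_arm(
  series=[0, 0, 0, 0, 0, 0, 70, 0, 0, 10, 0, 0, 0, 70, 0, 0, 25, 0, 0, 0, 70, 0, 0, 32, 0, 0, 0, 70, 0, 0, 32, 0, 0, 0, 70],
)

```text
time_s: 5.4
eef_pos: [661.2, 97.2, 88.3]
orientation: [-0.002, -0.0, 1.0, -0.0]
force: [-0.5, -0.0, -0.3]
gripper_width: 69.7
grasp_force: 0.0
```

Emit:
move_arm(
  series=[0, 0, 22, 0, 0, 0, 70, 0, 0, 44, 0, 0, 0, 70, 0, 0, 44, 0, 0, 0, 40, 0, 0, 44, 0, 0, 0, 40, 0, 0, 44, 0, 0, 0, 36],
  squeeze=8,
)

```text
time_s: 5.9
eef_pos: [663.8, 97.2, 47.9]
orientation: [0.001, 0.0, 1.0, -0.0]
force: [0.2, 0.0, 0.2]
gripper_width: 49.8
grasp_force: 0.0
```

Emit:
move_arm(
  series=[0, 0, 0, 0, 0, 0, 36, 0, 0, 0, 0, 0, 0, 36, 0, 0, -15, 0, 0, 0, 36, 0, 0, -45, 0, 0, 0, 36, 0, 0, -75, 0, 0, 0, 36],
)

```text
time_s: 6.4
eef_pos: [662.4, 97.2, 123.1]
orientation: [-0.0, 0.0, 1.0, -0.0]
force: [0.8, 0.1, -0.9]
gripper_width: 43.4
grasp_force: 8.0
```

Emit:
move_arm(
  series=[0, 0, -40, 0, 0, 0, 36, 26, 35, -50, 0, 0, 0, 36, 52, 71, -50, 0, 0, 0, 36, 78, 107, -50, 0, 0, 0, 36, 104, 142, -50, 0, 0, 0, 36],
)

```text
time_s: 6.9
eef_pos: [557.9, 240.4, 173.2]
orientation: [0.001, 0.0, 1.0, 0.0]
force: [0.4, 0.6, -0.4]
gripper_width: 43.4
grasp_force: 8.0
```

Emit:
move_arm(
  series=[26, 35, 0, 0, 0, 0, 36, 52, 71, 0, 0, 0, 0, 36, 78, 107, 0, 0, 0, 0, 36, 104, 142, 40, 0, 0, 0, 36, 104, 142, 80, 0, 0, 0, 36],
)

```text
time_s: 7.4
eef_pos: [454.8, 386.1, 94.8]
orientation: [0.003, -0.002, 1.0, 0.003]
force: [0.6, 0.0, -0.2]
gripper_width: 43.5
grasp_force: 8.0
```

Emit:
move_arm(
  series=[0, 0, 30, 0, 0, 0, 36, 0, 0, 44, 0, 0, 0, 36, 0, 0, 44, 0, 0, 0, 60, 0, 0, 44, 0, 0, 0, 70, 0, 0, 44, 0, 0, 0, 70],
)

```text
time_s: 7.9
eef_pos: [456.6, 381.9, 49.7]
orientation: [0.001, 0.0, 1.0, 0.001]
force: [0.5, 0.8, 0.3]
gripper_width: 63.8
grasp_force: 0.0
```

Emit:
move_arm(
  series=[0, 0, 0, 0, 0, 0, 75, 0, 0, -40, 0, 0, 0, 80, 0, 0, -90, 0, 0, 0, 80, 0, 0, -130, 0, 0, 0, 80, 0, 0, -160, 0, 0, 0, 80],
)

```text
time_s: 8.4
eef_pos: [456.0, 381.8, 211.9]
orientation: [0.002, 0.0, 1.0, 0.001]
force: [0.6, -0.0, -0.5]
gripper_width: 79.9
grasp_force: 0.0
```

```bash
python3 - <<'E'
from h import *
s=ctrl.get_state(); im=ctrl.read_camera('wrist'); np.save('s3.npy',s,allow_pickle=True)
cv2.imwrite('pics/w3.png',cv2.resize(im,(800,600),interpolation=cv2.INTER_CUBIC)); pr(s['eef_pos'],s['gripper_width'])
E
```

```text
[456.  381.8 211.9] 79.86387924293926
```

View pics/w3.png

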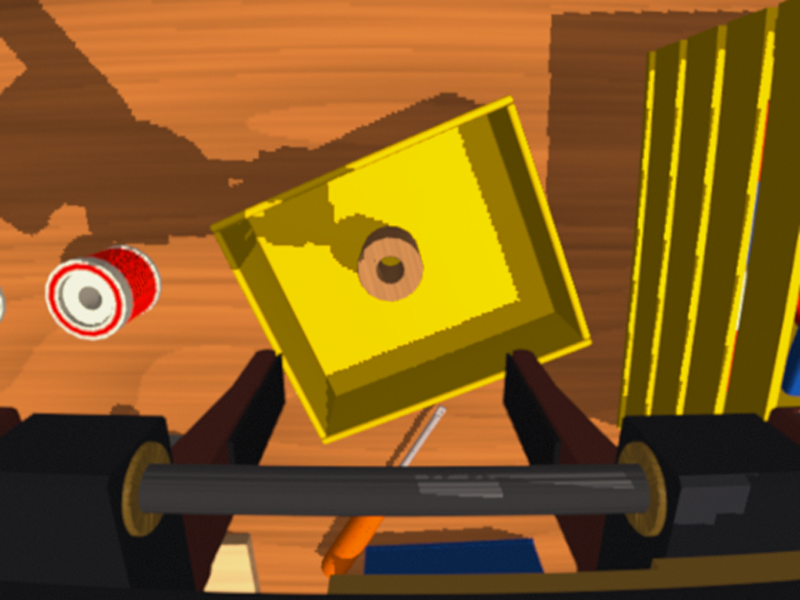

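Core stands in the bin (390,268). Red spool top at (90,297).

```bash
python3 - <<'E'
from h import *
s=np.load('s3.npy',allow_pickle=True).item();f=.7
pr('red',px2w('wrist',np.array([[88.5,297]])*f,56,s))
im=ctrl.read_camera('top');c=cv2.resize(im[200:250,160:330],None,fx=4,fy=4,interpolation=cv2.INTER_CUBIC);cv2.imwrite('pics/t3.png',c)
# ring colour centroids
h=cv2.cvtColor(im,cv2.COLOR_BGR2HSV)
g=cv2.cvtColor(im,cv2.COLOR_BGR2GRAY)
m=((h[...,1]<70)&(h[...,2]>130)).astype(np.uint8)[195:260,150:330]
n,l,st,ct=cv2.connectedComponentsWithStats(m)
for i in range(1,n):
    if st[i,4]>30:
        p=ct[i]+[150,195]; pr(st[i],p,px2w('top',[p],56))
E
```

```text
red [[471.6 170.9  56. ]]
[ 86  17  17  19 214] [244.2 221.4] [[489.4  30.3  56. ]]
[133  21  22  22 295] [293.6 226.4] [[476.4 -97.9  56. ]]
[ 34  24  16  17 174] [192.  227.1] [[474.6 166.   56. ]]
```

Emit:
move_arm(
  series=[-4, -45, 0, 0, 0, 0, 82, -8, -90, 20, 0, 0, 0, 82, -12, -135, 50, 0, 0, 0, 82, -16, -180, 75, 0, 0, 0, 82, -16, -214, 100, 0, 0, 0, 82],
)

```text
time_s: 9.0
eef_pos: [471.1, 165.4, 107.1]
orientation: [0.001, 0.0, 1.0, 0.0]
force: [0.7, -0.8, 0.2]
gripper_width: 82.2
grasp_force: 0.0
```

Emit:
move_arm(
  series=[0, 0, 0, 0, 0, 0, 82, 0, 0, 30, 0, 0, 0, 82, 0, 0, 60, 0, 0, 0, 82, 0, 0, 91, 0, 0, 0, 82, 0, 0, 91, 0, 0, 0, 82],
)

```text
time_s: 9.5
eef_pos: [468.2, 167.1, 14.1]
orientation: [-0.003, 0.0, 1.0, -0.001]
force: [-0.5, 0.2, 0.0]
gripper_width: 81.9
grasp_force: 0.0
```

Emit:
move_arm(
  series=[0, 0, 0, 0, 0, 0, 70, 0, 0, 0, 0, 0, 0, 60, 0, 0, 0, 0, 0, 0, 52, 0, 0, 0, 0, 0, 0, 52, 0, 0, 0, 0, 0, 0, 52],
  squeeze=20,
)

```text
time_s: 10.0
eef_pos: [472.1, 167.7, 18.1]
orientation: [0.001, -0.0, 1.0, 0.0]
force: [-1.5, 0.3, 8.6]
gripper_width: 58.8
grasp_force: 20.0
```

```bash
python3 - <<'E'
from h import *
s=ctrl.get_state(); im=ctrl.read_camera('wrist')
cv2.imwrite('pics/w4.png',cv2.resize(im,(800,600),interpolation=cv2.INTER_CUBIC)); pr(s['eef_pos'],s['gripper_width'],s['grasp_force'])
E
```

```text
[472.1 167.7  18.1] 58.843305976769514 20.00144063757034
```

View pics/w4.png

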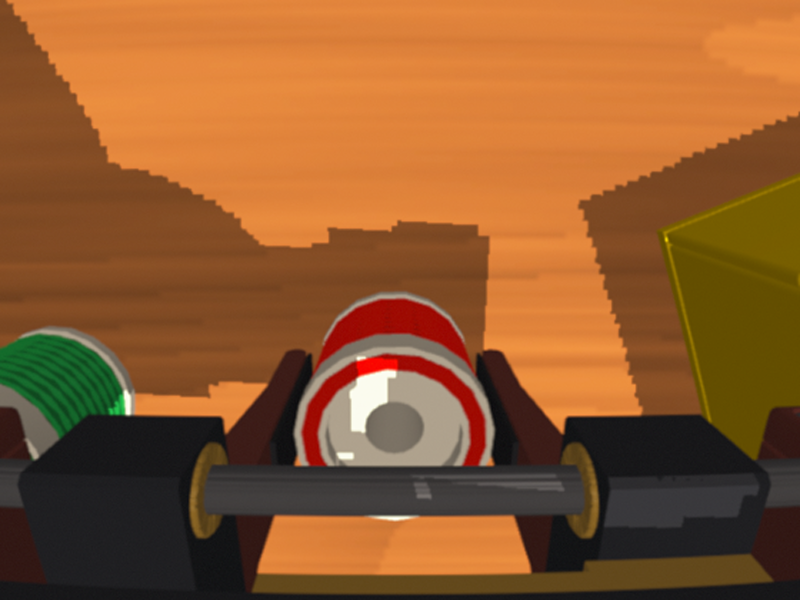

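Red spool held; its bore mouth shows at (394.5,428), outer top rim front edge (395,334).

```bash
python3 - <<'E'
from h import *
s=ctrl.get_state()
p=px2w('wrist',np.array([[394.5,428]])*.7,50,s)[0]; pr('bore',p,'offset',p-s['eef_pos'])
e=px2w('wrist',np.array([[394.5,335]])*.7,56,s)[0]; pr('edge',e, 'centre', e[0]+29)
P=[[472.5,167.5,50],[472.5-29,167.5,56]]; pr(w2px('wrist',P,s)/.7)
E
```

```text
bore [474.3 168.3  50. ] offset [ 2.2  0.6 31.9]
edge [441.8 168.2  56. ] centre 470.79688602973374
[[392.  422.9]
 [391.9 340.8]]
```

Emit:
move_arm(
  series=[0, 0, -30, 0, 0, 0, 52, 0, 0, -65, 0, 0, 0, 52, 0, 0, -95, 0, 0, 0, 52, -35, -14, -95, 0, 0, 0, 52, -75, -28, -95, 0, 0, 0, 52],
)

```text
time_s: 10.55
eef_pos: [545.8, 139.4, 113.6]
orientation: [0.001, -0.001, 1.0, 0.0]
force: [0.6, -0.3, -1.6]
gripper_width: 59.1
grasp_force: 20.0
```

Emit:
move_arm(
  series=[-38, -14, 0, 0, 0, 0, 52, -76, -28, 0, 0, 0, 0, 52, -116, -42, 0, 0, 0, 0, 52, -116, -42, 0, 0, 0, 0, 52, -116, -42, 0, 0, 0, 0, 52],
)

```text
time_s: 11.05
eef_pos: [661.9, 96.7, 111.3]
orientation: [-0.0, 0.001, 1.0, 0.0]
force: [-0.9, -0.2, -3.1]
gripper_width: 58.9
grasp_force: 20.0
```

```bash
python3 - <<'E'
from h import *
s=ctrl.get_state();pr(s['eef_pos'],s['grasp_force'],s['gripper_width'],s['force'])
for n in 'abc':
    im=ctrl.read_camera('wrist'); s=ctrl.get_state(); pr(s['eef_pos'])
E
```

```text
[661.9  96.7 111.3] 19.99946573196212 58.947059965412535 [-0.9 -0.2 -3.1]
[660.6  97.2 111.2]
[660.   97.5 111.2]
[660.   97.7 111.4]
```

Emit:
move_arm(
  series=[-2, 0, 0, 0, 0, 0, 52, -2, 0, 12, 0, 0, 0, 52, -2, 0, 24, 0, 0, 0, 52, -2, 0, 30, 0, 0, 0, 52, -2, 0, 36, 0, 0, 0, 52],
)

```text
time_s: 11.7
eef_pos: [663.1, 97.3, 74.3]
orientation: [-0.001, -0.0, 1.0, -0.0]
force: [-0.7, 0.4, -2.8]
gripper_width: 58.9
grasp_force: 20.0
```

Emit:
move_arm(
  series=[0, 0, 3, 0, 0, 0, 52, 0, 0, 6, 0, 0, 0, 52, 0, 0, 9, 0, 0, 0, 52, 0, 0, 9, 0, 0, 0, 52],
)

```text
time_s: 12.1
eef_pos: [663.7, 97.2, 66.4]
orientation: [-0.0, 0.0, 1.0, -0.0]
force: [-0.6, 0.6, -2.5]
gripper_width: 58.7
grasp_force: 20.0
```

```bash
python3 - <<'E'
from h import *
P=[]
for n in 'abc':
    im=ctrl.read_camera('wrist'); s=ctrl.get_state(); P.append(s['eef_pos'])
pr(np.mean(P,0),s['force'],s['ft_torque'])
cv2.imwrite('pics/w5.png',cv2.resize(im[210:370,180:380],(800,640))[:600])
E
```

```text
[664.   97.2  66.8] [ 0.5  0.5 -3. ] [-0. -0.  0.]
```

View pics/w5.png

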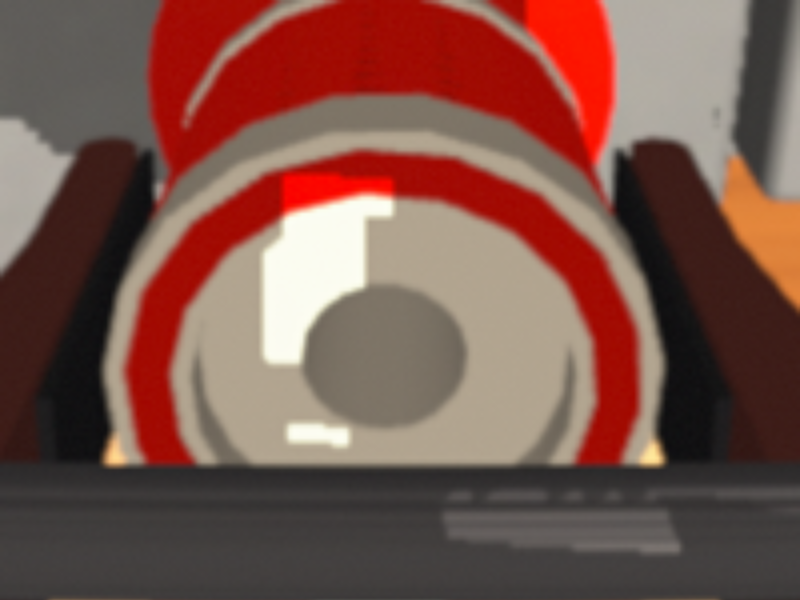

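No contact force with the spindle 17 mm inside the bore. Lower the rest, release, rise.

Emit:
move_arm(
  series=[0, 0, 6, 0, 0, 0, 52, 0, 0, 13, 0, 0, 0, 52, 0, 0, 20, 0, 0, 0, 52, 0, 0, 26, 0, 0, 0, 52, 0, 0, 27, 0, 0, 0, 52],
)

```text
time_s: 12.75
eef_pos: [663.0, 97.2, 38.3]
orientation: [-0.001, -0.0, 1.0, -0.0]
force: [-0.4, 0.3, -2.3]
gripper_width: 58.7
grasp_force: 20.0
```

Emit:
move_arm(
  series=[0, 0, 1, 0, 0, 0, 52, 0, 0, 1, 0, 0, 0, 52],
)

```text
time_s: 12.95
eef_pos: [663.9, 97.2, 38.6]
orientation: [-0.0, 0.0, 1.0, -0.0]
force: [0.4, 0.2, -2.1]
gripper_width: 58.6
grasp_force: 20.0
```

Emit:
move_arm(
  series=[0, 0, 1, 0, 0, 0, 52, 0, 0, 1, 0, 0, 0, 70, 0, 0, 1, 0, 0, 0, 82, 0, 0, 1, 0, 0, 0, 82, 0, 0, 1, 0, 0, 0, 82],
)

```text
time_s: 13.45
eef_pos: [664.1, 97.2, 37.8]
orientation: [0.0, 0.0, 1.0, -0.0]
force: [-0.1, 0.6, -0.0]
gripper_width: 82.1
grasp_force: 0.0
```

Emit:
move_arm(
  series=[0, 0, -20, 0, 0, 0, 82, 0, 0, -60, 0, 0, 0, 82, 0, 0, -100, 0, 0, 0, 82, 35, -13, -110, 0, 0, 0, 82, 75, -28, -110, 0, 0, 0, 82],
)

```text
time_s: 13.95
eef_pos: [591.5, 69.2, 150.5]
orientation: [0.004, -0.0, 1.0, -0.0]
force: [0.1, -0.4, -1.3]
gripper_width: 82.0
grasp_force: 0.0
```

Emit:
move_arm(
  series=[35, -13, 0, 0, 0, 0, 82, 70, -26, 0, 0, 0, 0, 82, 101, -37, 0, 0, 0, 0, 82, 101, -37, 0, 0, 0, 0, 82, 101, -37, 0, 0, 0, 0, 82],
)

```text
time_s: 14.45
eef_pos: [488.0, 32.1, 148.1]
orientation: [0.001, 0.0, 1.0, -0.0]
force: [0.3, -0.0, -0.2]
gripper_width: 81.9
grasp_force: 0.0
```

```bash
cat > det.py <<'E'
from h import *
P=[ctrl.get_state()['eef_pos']]
s=ctrl.get_state(); im=ctrl.read_camera('wrist'); P.append(ctrl.get_state()['eef_pos'])
it=ctrl.read_camera('top'); P.append(ctrl.get_state()['eef_pos']); s['eef_pos']=np.mean(P,0)
pr(s['eef_pos'],s['gripper_width'])
def d(n,im,z):
    h=cv2.cvtColor(im,cv2.COLOR_BGR2HSV)
    for c,lo,hi in (('r',0,6),('g',50,80),('b',100,125)):
        m=((h[...,0]>=lo)&(h[...,0]<=hi)&(h[...,1]>120)&(h[...,2]>40)).astype(np.uint8)
        k,l,st,ct=cv2.connectedComponentsWithStats(m)
        for i in range(1,k):
            if st[i,4]>25:
                x,y,w,hh,a=st[i]; p=px2w(n,[[x+w/2-.5,y+hh/2-.5]],z,s)[0]
                if 380<p[0]<720 and abs(p[1])<230: pr(n,c,st[i],p)
d('wrist',im,56); d('top',it,56)
cv2.imwrite('w_last.png',im)
E
python3 det.py
```

```text
[488.9  32.2 148.1] 81.85148823392915
wrist r [ 116  246   74   79 1882] [553.1 -70.8  56. ]
wrist r [ 362  246   74   79 1878] [553.2 135.9  56. ]
wrist r [  0 286  13  16 127] [ 563.9 -204.5   56. ]
wrist r [126 360  33  52 769] [660.3 -93.6  56. ]
wrist r [ 302  360   73   39 1473] [651.1  90.5  56. ]
wrist r [393 360  33  39 701] [652.7 157.6  56. ]
wrist r [323 388  54  14 248] [669.9 102.6  56. ]
wrist g [247 167  56  19 277] [460.6  31.8  56. ]
wrist g [241 179  68  65 910] [488.2  31.8  56. ]
wrist b [114 153  50  59 903] [465.  -72.3  56. ]
wrist b [ 77 163  66  65 877] [475.2 -96.6  56. ]
wrist b [196 360  30  26 516] [643.4 -27.3  56. ]
wrist b [234 361  35  27 681] [644.8  10.   56. ]
top r [210 144  26  13  57] [681.4  90.8  56. ]
top g [290 152  26  26 502] [ 641.3 -122.5   56. ]
top b [251 149  25  27 352] [648.2 -17.7  56. ]
```

Green ring is centred under the tool; unmoved. Descend and grip.

Emit:
move_arm(
  series=[0, 0, 35, 0, 0, 0, 82, 0, 0, 70, 0, 0, 0, 82, 0, 0, 105, 0, 0, 0, 82, 0, 0, 129, 0, 0, 0, 82, 0, 0, 129, 0, 0, 0, 82],
)

```text
time_s: 15.05
eef_pos: [486.9, 32.6, 15.8]
orientation: [-0.002, -0.0, 1.0, 0.0]
force: [0.2, 0.7, 0.4]
gripper_width: 81.8
grasp_force: 0.0
```

Emit:
move_arm(
  series=[0, 0, 0, 0, 0, 0, 70, 0, 0, 0, 0, 0, 0, 60, 0, 0, 0, 0, 0, 0, 52, 0, 0, 0, 0, 0, 0, 52, 0, 0, 0, 0, 0, 0, 52],
)

```text
time_s: 15.55
eef_pos: [489.2, 32.2, 19.9]
orientation: [0.001, -0.0, 1.0, -0.0]
force: [0.3, 0.7, 7.7]
gripper_width: 57.5
grasp_force: 20.0
```

```bash
cat > pos.py <<'E'
from h import *
P=[]
for n in 'abcd': ctrl.read_camera('wrist') if n!='a' else 0; s=ctrl.get_state(); P.append(s['eef_pos'])
np.set_printoptions(suppress=True)
print(np.mean(P,0).round(1),s['orientation'].round(4),s['force'].round(1),s['gripper_width'].__round__(1),round(s['grasp_force'],1),s['time_s'])
E
python3 pos.py
```

```text
[489.2  32.1  19.9] [ 0.0015  0.      1.     -0.0001] [-0.5  0.6  8. ] 57.4 20.0 15.7
```

Emit:
move_arm(
  series=[0, 0, -30, 0, 0, 0, 52, 0, 0, -65, 0, 0, 0, 52, 0, 0, -95, 0, 0, 0, 52, -25, -25, -95, 0, 0, 0, 52, -55, -53, -95, 0, 0, 0, 52],
)

```text
time_s: 16.2
eef_pos: [542.8, -20.5, 115.4]
orientation: [0.001, -0.001, 1.0, -0.0]
force: [0.1, 0.8, -2.9]
gripper_width: 57.5
grasp_force: 20.0
```

Emit:
move_arm(
  series=[-30, -30, 0, 0, 0, 0, 52, -60, -60, 0, 0, 0, 0, 52, -90, -88, 0, 0, 0, 0, 52, -103.5, -100, 0, 0, 0, 0, 52, -103.5, -100, 0, 0, 0, 0, 52],
)

```text
time_s: 16.7
eef_pos: [648.4, -123.1, 113.8]
orientation: [0.001, 0.001, 1.0, -0.001]
force: [1.2, 0.6, -1.6]
gripper_width: 57.6
grasp_force: 20.0
```

```bash
python3 pos.py; python3 det.py
```

```text
[ 646.2 -121.2  113.4] [-0.0011 -0.      1.      0.0004] [ 0.  -0.6 -0.6] 57.7 20.0 16.85
[ 644.8 -119.7  113.4] 57.739512392715746
wrist r [ 492  188   68  133 5047] [666.1  62.   56. ]
wrist r [ 160  246   55   79 1771] [ 689.3 -183.1   56. ]
wrist r [ 337  246   55   79 1780] [689.3 -55.3  56. ]
wrist g [ 224  170   96   63 2571] [ 626.6 -121.9   56. ]
wrist g [ 223  203  106   47 1882] [ 644.2 -119.3   56. ]
wrist g [ 213  240  127   87 2390] [ 687.4 -118.9   56. ]
wrist b [278   0  61  16 662] [ 509.7 -100.4   56. ]
wrist b [ 362  179   95   91 5990] [642.8 -27.7  56. ]
top r [318 142   9   9  44] [ 692.2 -175.2   56. ]
top r [209 150  28  24 261] [649.8  90.1  56. ]
top r [178 168   9  10  74] [620.1 197.4  56. ]
```

Emit:
move_arm(
  series=[0, 0, 0, 0, 0, 0, 52, 0, 0, 0, 0, 0, 0, 52, 0, 0, 0, 0, 0, 0, 52, 0, 0, 0, 0, 0, 0, 52],
)

```text
time_s: 17.35
eef_pos: [646.3, -120.6, 113.8]
orientation: [0.0, -0.0, 1.0, -0.0]
force: [0.0, -0.1, -2.1]
gripper_width: 57.8
grasp_force: 20.0
```

```bash
python3 pos.py;python3 pos.py
```

```text
[ 646.3 -120.7  113.7] [-0. -0.  1. -0.] [ 0.1  0.2 -1.8] 57.6 20.0 17.5
[ 646.4 -120.8  113.7] [-0.      0.      1.     -0.0001] [-0.3  0.2 -1.9] 57.6 20.0 17.65
```

Emit:
move_arm(
  series=[-1, -0.4, 10, 0, 0, 0, 52, -1, -0.4, 20, 0, 0, 0, 52, -1, -0.4, 28, 0, 0, 0, 52, -1, -0.4, 34, 0, 0, 0, 52, -1, -0.4, 40, 0, 0, 0, 52],
)

```text
time_s: 18.15
eef_pos: [648.0, -121.4, 73.2]
orientation: [0.001, 0.0, 1.0, -0.0]
force: [1.8, -1.2, -0.2]
gripper_width: 57.5
grasp_force: 20.0
```

Emit:
move_arm(
  series=[0, 0, 4, 0, 0, 0, 52, 0, 0, 8, 0, 0, 0, 52, 0, 0, 8, 0, 0, 0, 52, 0, 0, 8, 0, 0, 0, 52, 0, 0, 8, 0, 0, 0, 52],
)

```text
time_s: 18.65
eef_pos: [648.0, -121.4, 65.8]
orientation: [0.001, -0.0, 1.0, -0.0]
force: [5.0, -2.1, -4.8]
gripper_width: 58.0
grasp_force: 20.0
```

Emit:
move_arm(
  series=[-1.5, -0.7, 0, 0, 0, 0, 52, -1.5, -0.7, 0, 0, 0, 0, 52, -1.5, -0.7, 0, 0, 0, 0, 52, -1.5, -0.7, 0, 0, 0, 0, 52],
)

```text
time_s: 19.05
eef_pos: [648.2, -121.6, 65.6]
orientation: [-0.001, -0.0, 1.0, 0.0]
force: [0.6, -0.1, -3.8]
gripper_width: 57.7
grasp_force: 20.0
```

```bash
python3 pos.py
```

```text
[ 648.2 -121.6   65.6] [-0.0006 -0.      1.      0.0001] [ 0.  -0.8 -1.2] 57.4 20.0 19.2
```

Emit:
move_arm(
  series=[-1, -0.3, 5, 0, 0, 0, 52, -1, -0.3, 11, 0, 0, 0, 52, -1, -0.3, 17, 0, 0, 0, 52, -1, -0.3, 22, 0, 0, 0, 52, -1, -0.3, 25, 0, 0, 0, 52],
)

```text
time_s: 19.7
eef_pos: [649.2, -122.0, 39.9]
orientation: [-0.001, 0.0, 1.0, 0.0]
force: [-7.4, 2.2, 22.6]
gripper_width: 57.5
grasp_force: 20.0
```

Emit:
move_arm(
  series=[0, 0, 1, 0, 0, 0, 52, 0, 0, 2, 0, 0, 0, 52, 0, 0, 2, 0, 0, 0, 52],
)

```text
time_s: 20.0
eef_pos: [649.2, -122.0, 39.9]
orientation: [-0.001, -0.0, 1.0, 0.0]
force: [-5.5, 1.2, 10.8]
gripper_width: 57.8
grasp_force: 20.0
```

Emit:
move_arm(
  series=[0, 0, -1, 0, 0, 0, 70, 0, 0, -1, 0, 0, 0, 82, 0, 0, -1, 0, 0, 0, 82, 0, 0, -30, 0, 0, 0, 82, 0, 0, -70, 0, 0, 0, 82],
)

```text
time_s: 20.5
eef_pos: [647.8, -121.6, 106.7]
orientation: [-0.003, 0.0, 1.0, 0.001]
force: [0.1, -0.3, 0.5]
gripper_width: 81.6
grasp_force: 0.0
```

Emit:
move_arm(
  series=[0, 0, -40, 0, 0, 0, 82, 40, 6, -42, 0, 0, 0, 82, 85, 13, -42, 0, 0, 0, 82, 130, 19, -42, 0, 0, 0, 82, 175, 26, -42, 0, 0, 0, 82],
)

```text
time_s: 21.0
eef_pos: [473.3, -95.9, 150.6]
orientation: [0.0, -0.0, 1.0, -0.0]
force: [-0.3, 0.8, 0.0]
gripper_width: 81.9
grasp_force: 0.0
```

Emit:
move_arm(
  series=[0, 0, 0, 0, 0, 0, 82, 0, 0, 0, 0, 0, 0, 82, 0, 0, 0, 0, 0, 0, 82, 0, 0, 0, 0, 0, 0, 82],
)

```text
time_s: 21.4
eef_pos: [476.9, -96.8, 151.0]
orientation: [0.001, -0.0, 1.0, -0.0]
force: [0.0, -0.0, -0.7]
gripper_width: 81.9
grasp_force: 0.0
```

```bash
python3 det.py; python3 -c "
import cv2;cv2.imwrite('pics/w6.png',cv2.resize(cv2.imread('w_last.png'),(800,600),interpolation=cv2.INTER_CUBIC))"
```

```text
[476.6 -96.7 150.8] 81.9430780926224
wrist r [ 116  246   75   79 1888] [ 542.5 -200.4   56. ]
wrist r [ 361  246   75   79 1893] [542.3   7.6  56. ]
wrist r [539 286  21  21 283] [556.  147.8  56. ]
wrist r [126 360  33  54 893] [ 652.2 -224.    56. ]
wrist r [393 360  33  39 807] [642.9  30.1  56. ]
wrist g [215 361  72  24 780] [ 633.4 -119.5   56. ]
wrist g [218 380  59  37 326] [ 664.2 -123.6   56. ]
wrist b [249 164  55  18 260] [446.2 -96.   56. ]
wrist b [243 176  66  64 911] [473.9 -96.4  56. ]
wrist b [320 361  38  32 918] [638.4 -37.4  56. ]
wrist b [360 360  32  30 622] [636.7  -2.7  56. ]
top r [209 144  28  30 318] [658.   90.3  56. ]
top r [178 168   9  10  74] [620.1 197.4  56. ]
top b [249 149  24  27 383] [648.2 -11.1  56. ]
```

View pics/w6.png

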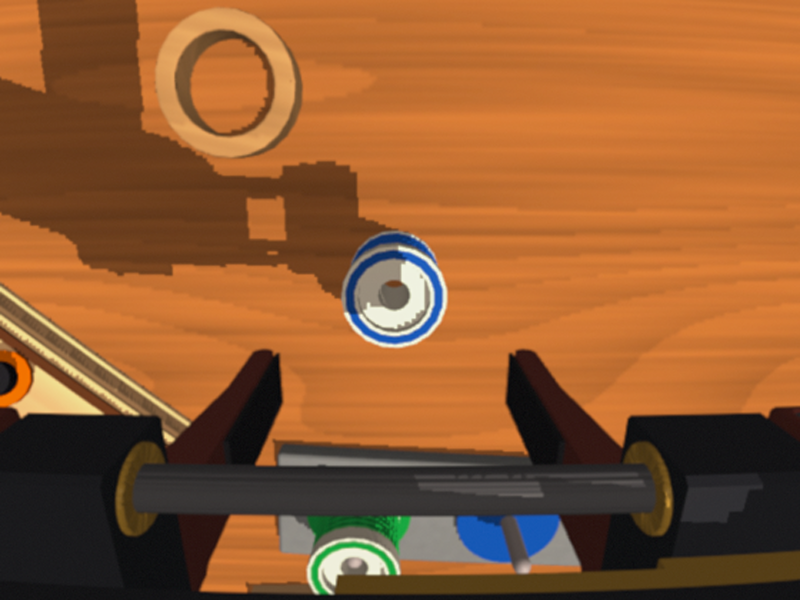

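Blue spool centred at (395,297), i.e. (473.9,−96.4); green sits over its spindle tip.

Emit:
move_arm(
  series=[2.5, 0.3, 35, 0, 0, 0, 82, 2.5, 0.3, 70, 0, 0, 0, 82, 2.5, 0.3, 105, 0, 0, 0, 82, 2.5, 0.3, 131, 0, 0, 0, 82, 2.5, 0.3, 131, 0, 0, 0, 82],
)

```text
time_s: 22.0
eef_pos: [470.5, -95.2, 16.8]
orientation: [-0.003, -0.0, 1.0, 0.001]
force: [-1.1, -0.2, -0.2]
gripper_width: 82.1
grasp_force: 0.0
```

Emit:
move_arm(
  series=[0, 0, 0, 0, 0, 0, 82, 0, 0, 0, 0, 0, 0, 70, 0, 0, 0, 0, 0, 0, 52, 0, 0, 0, 0, 0, 0, 52, 0, 0, 0, 0, 0, 0, 52],
)

```text
time_s: 22.5
eef_pos: [473.2, -96.2, 20.7]
orientation: [0.001, 0.0, 1.0, -0.0]
force: [-0.9, -0.1, 6.4]
gripper_width: 57.9
grasp_force: 20.0
```

Emit:
move_arm(
  series=[0, 0, 0, 0, 0, 0, 52, 0, 0, -30, 0, 0, 0, 52, 0, 0, -65, 0, 0, 0, 52, 0, 0, -95, 0, 0, 0, 52, 0, 0, -95, 0, 0, 0, 52],
)

```text
time_s: 23.0
eef_pos: [474.9, -96.7, 118.2]
orientation: [0.003, -0.0, 1.0, -0.001]
force: [0.8, 0.3, -2.2]
gripper_width: 57.6
grasp_force: 20.0
```

```bash
python3 pos.py
```

```text
[473.2 -96.1 115.8] [-0.0005 -0.      1.      0.0001] [ 0.9  0.5 -2.9] 58.4 20.0 23.15
```

Emit:
move_arm(
  series=[-35, 16, 0, 0, 0, 0, 52, -75, 34, 0, 0, 0, 0, 52, -115, 53, 0, 0, 0, 0, 52, -150, 70, 0, 0, 0, 0, 52, -182, 84.4, 0, 0, 0, 0, 52],
)

```text
time_s: 23.65
eef_pos: [654.4, -10.2, 111.8]
orientation: [-0.002, -0.0, 1.0, 0.0]
force: [-0.0, -0.0, -2.5]
gripper_width: 57.7
grasp_force: 20.0
```

Emit:
move_arm(
  series=[0, 0, 0, 0, 0, 0, 52, 0, 0, 0, 0, 0, 0, 52, 0, 0, 0, 0, 0, 0, 52, 0, 0, 0, 0, 0, 0, 52, 0, 0, 0, 0, 0, 0, 52],
)

```text
time_s: 24.15
eef_pos: [653.3, -12.0, 114.5]
orientation: [-0.001, 0.0, 1.0, -0.0]
force: [0.9, 0.5, -2.4]
gripper_width: 58.1
grasp_force: 20.0
```

```bash
python3 pos.py
```

```text
[653.7 -11.9 114.7] [ 0.0001  0.0003  1.     -0.0001] [ 0.1  0.4 -1.7] 58.3 20.0 24.3
```

Emit:
move_arm(
  series=[-1.5, 0, 10, 0, 0, 0, 52, -1.5, 0, 20, 0, 0, 0, 52, -1.5, 0, 28, 0, 0, 0, 52, -1.5, 0, 34, 0, 0, 0, 52, -1.5, 0, 40, 0, 0, 0, 52],
)

```text
time_s: 24.8
eef_pos: [655.6, -11.4, 73.7]
orientation: [-0.0, -0.0, 1.0, 0.0]
force: [-0.4, 0.4, -2.9]
gripper_width: 57.6
grasp_force: 20.0
```

Emit:
move_arm(
  series=[0, 0, 4, 0, 0, 0, 52, 0, 0, 8, 0, 0, 0, 52, 0, 0, 8, 0, 0, 0, 52, 0, 0, 8, 0, 0, 0, 52, 0, 0, 8, 0, 0, 0, 52],
)

```text
time_s: 25.3
eef_pos: [656.2, -11.5, 67.0]
orientation: [0.0, 0.0, 1.0, -0.0]
force: [0.1, 0.2, -1.7]
gripper_width: 58.0
grasp_force: 20.0
```

Free of contact; lower on and release.

Emit:
move_arm(
  series=[0, 0, 6, 0, 0, 0, 52, 0, 0, 12, 0, 0, 0, 52, 0, 0, 18, 0, 0, 0, 52, 0, 0, 23, 0, 0, 0, 52, 0, 0, 26, 0, 0, 0, 52],
)

```text
time_s: 25.8
eef_pos: [655.2, -11.4, 40.6]
orientation: [-0.001, -0.0, 1.0, 0.0]
force: [-8.1, 0.7, 23.5]
gripper_width: 58.5
grasp_force: 20.0
```

Emit:
move_arm(
  series=[0, 0, 0, 0, 0, 0, 52, 0, 0, 0, 0, 0, 0, 52, 0, 0, 0, 0, 0, 0, 70, 0, 0, 0, 0, 0, 0, 82, 0, 0, 0, 0, 0, 0, 82],
)

```text
time_s: 26.3
eef_pos: [656.4, -11.5, 40.8]
orientation: [0.0, -0.0, 1.0, -0.0]
force: [-0.7, 0.8, -0.5]
gripper_width: 78.7
grasp_force: 0.0
```

Emit:
move_arm(
  series=[0, 0, -40, 0, 0, 0, 82, 0, 0, -85, 0, 0, 0, 82, 0, 0, -130, 0, 0, 0, 82, 40, -20, -170, 0, 0, 0, 60, 70, -55, -190, 0, 0, 0, 60],
)

```text
time_s: 26.8
eef_pos: [592.7, -59.6, 229.5]
orientation: [0.002, -0.001, 1.0, -0.0]
force: [0.6, -0.7, -0.2]
gripper_width: 69.8
grasp_force: 0.0
```

```bash
python3 pos.py; python3 - <<'E'
from h import *
s=ctrl.get_state()
Rr=R.from_quat(np.roll(s['orientation'],-1))
y=np.array([111.3,128.9,0]);y/=np.linalg.norm(y)
x=np.array([y[1],-y[0],0])       # rack x (away)
a=.5*-x+np.array([0,0,np.cos(np.pi/6)])  # cap axis
z=-a; X=np.cross(y,z); M=R.from_matrix(np.c_[X,y,z])
pr('rotvec',(Rr.inv()*M).as_rotvec().round(4).tolist(), 'a',a)
yw=Rr.inv()*R.from_matrix(np.c_[np.cross(y,[0,0,-1]),y,[0,0,-1]]); print(yw.as_rotvec().round(4))
E
```

```text
[590.9 -62.5 230.2] [ 0.0019  0.0012  1.     -0.0006] [-0.2  0.1 -0.4] 61.2 0.0 26.95
rotvec [0.1859, -0.4971, 0.6931] a [-0.4  0.3  0.9]
[0.  0.  0.7]
```

Emit:
move_arm(
  series=[6, -27, 0, 0, 0, 0.14, 60, 13, -54, 0, 0, 0, 0.28, 60, 19, -82, 0, 0, 0, 0.42, 60, 26, -109, 0, 0, 0, 0.56, 60, 33, -137, 0, 0, 0, 0.7, 60],
)

```text
time_s: 27.45
eef_pos: [559.0, -197.6, 225.1]
orientation: [-0.001, 0.345, 0.938, 0.0]
force: [0.9, 0.1, -0.2]
gripper_width: 59.7
grasp_force: 0.0
```

Emit:
move_arm(
  series=[-16, -31, 5, 0, 0, 0, 60, -32, -62, 10, 0, 0, 0, 60, -48, -94, 15, 0, 0, 0, 60, -64, -125, 20, 0, 0, 0, 60, -64, -125, 20, 0, 0, 0, 60],
)

```text
time_s: 27.95
eef_pos: [526.7, -337.7, 204.3]
orientation: [-0.001, 0.344, 0.939, -0.0]
force: [0.1, -0.0, 0.1]
gripper_width: 60.3
grasp_force: 0.0
```

Emit:
move_arm(
  series=[0, 0, 0, 0, 0, 0, 60, 0, 0, 0, 0, 0, 0, 60, 0, 0, 0, 0, 0, 0, 60, 0, 0, 0, 0, 0, 0, 60],
)

```text
time_s: 28.35
eef_pos: [527.6, -333.2, 206.6]
orientation: [0.0, 0.342, 0.94, 0.0]
force: [0.2, -0.3, -0.2]
gripper_width: 59.8
grasp_force: 0.0
```

```bash
python3 pos.py; python3 - <<'E'
from h import *
s=ctrl.get_state(); im=ctrl.read_camera('wrist'); np.save('s7.npy',s,allow_pickle=True)
cv2.imwrite('pics/w7.png',cv2.resize(im,(800,600),interpolation=cv2.INTER_CUBIC)); pr(s['eef_pos'],s['joints'])
E
```

```text
[ 527.5 -333.4  206.7] [ 0.0002  0.3425  0.9395 -0.0001] [-0.6 -0.   0.3] 60.2 0.0 28.5
[ 527.4 -333.7  206.7] [-0.7  0.4  1.5 -0.   1.3 -1.5]
```

View pics/w7.png

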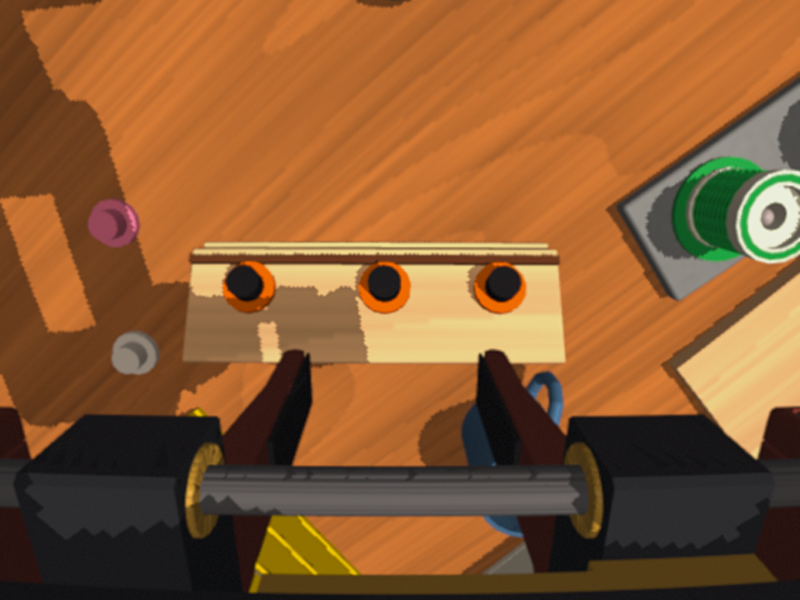

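Three orange caps: knob tops (244.5,283), (384,284), (502.5,283.5); pink (113,222) and white (134,352) decoys aside; rack edges horizontal so yaw is right.

```bash
python3 - <<'E'
from h import *
s=np.load('s7.npy',allow_pickle=True).item();f=.7
k=px2w('wrist',np.array([[244.5,283],[384,284],[502.5,283.5]])*f,59,s); r=px2w('wrist',np.array([[249,287],[384,287],[500,287.5]])*f,47,s)
M=R.from_quat(np.roll(s['orientation'],-1)).as_matrix(); pr('knob',k,'\nrim',r); pr('diff in tool', (k-r)@M)
pr('edge dir', px2w('wrist',np.array([[190,258],[558,258]])*f,30,s)@M)
pr('knob rel tool',(k-s['eef_pos'])@M)
E
```

```text
knob [[ 466.7 -410.3   59. ]
 [ 526.5 -340.4   59. ]
 [ 576.3 -280.6   59. ]] 
rim [[ 470.7 -414.8   47. ]
 [ 530.3 -344.    47. ]
 [ 581.6 -283.5   47. ]]
diff in tool [[  5.9   0.9 -12. ]
 [  5.2   0.2 -12. ]
 [  5.9  -1.2 -12. ]]
edge dir [[-610.3  -60.7  -29.8]
 [-610.4  201.4  -29.8]]
knob rel tool [[ -2.8 -97.7 147.7]
 [ -3.6  -5.8 147.7]
 [ -3.2  72.1 147.7]]
```

Emit:
move_arm(
  series=[4, -1, 21, 0, -0.105, 0, 46, 8, -2, 42, 0, -0.21, 0, 46, 12, -4, 63, 0, -0.315, 0, 46, 16, -5, 85, 0, -0.42, 0, 46, 20, -6, 106, 0, -0.5236, 0, 46],
)

```text
time_s: 29.05
eef_pos: [509.1, -326.3, 106.1]
orientation: [0.239, 0.332, 0.908, -0.088]
force: [0.0, -0.8, -1.6]
gripper_width: 46.6
grasp_force: 0.0
```

Emit:
move_arm(
  series=[0, 0, 0, 0, 0, 0, 46, 0, 0, 0, 0, 0, 0, 46, 0, 0, 0, 0, 0, 0, 46, 0, 0, 0, 0, 0, 0, 46, 0, 0, 0, 0, 0, 0, 46],
)

```text
time_s: 29.55
eef_pos: [511.1, -328.3, 107.0]
orientation: [0.238, 0.332, 0.909, -0.087]
force: [0.5, -0.1, 0.1]
gripper_width: 45.6
grasp_force: 0.0
```

```bash
python3 pos.py; python3 - <<'E'
from h import *
s=ctrl.get_state(); im=ctrl.read_camera('wrist')
M=R.from_quat(np.roll(s['orientation'],-1)).as_matrix()
cv2.imwrite('pics/w8.png',cv2.resize(im,(800,600),interpolation=cv2.INTER_CUBIC)); pr(M)
k=np.array([526.5,-340.4,59]);pr('knob rel',(k-s['eef_pos'])@M, w2px('wrist',[k],s)/.7)
E
```

```text
[ 510.6 -327.8  106.6] [ 0.2368  0.332   0.9089 -0.0872] [-0.2  0.9 -0.6] 46.1 0.0 29.7
[[-0.7  0.6  0.4]
 [ 0.6  0.8 -0.3]
 [-0.5 -0.  -0.9]]
knob rel [ 4.8  0.7 51.4] [[394.2 317.9]]
```

View pics/w8.png

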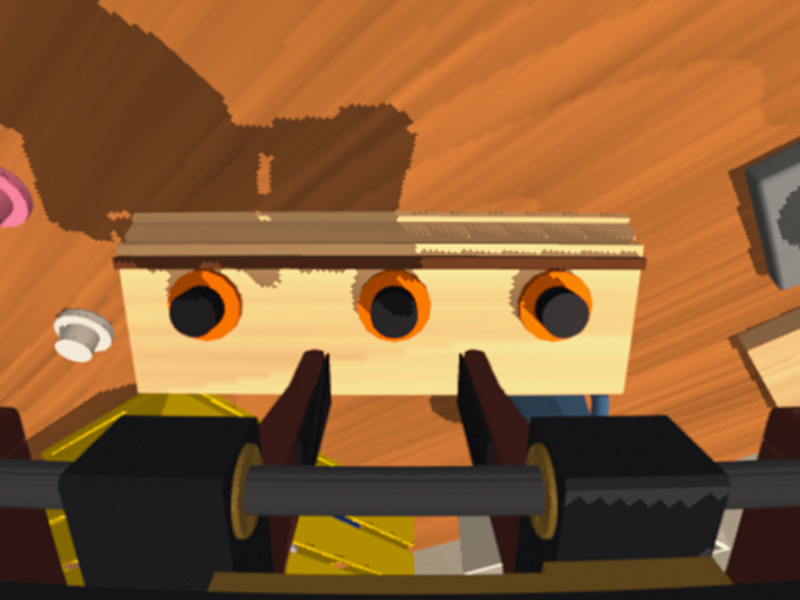

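Middle cap's knob top at (395,315), matching the predicted (394,318). Approach and grip.

Emit:
move_arm(
  series=[2, 0.3, 15, 0, -0.006, 0, 46, 4, 0.7, 32, 0, -0.014, 0, 46, 5, 0.7, 47, 0, -0.014, 0, 46, 5, 0.7, 57, 0, -0.014, 0, 46, 5, 0.7, 63, 0, -0.014, 0, 46],
)

```text
time_s: 30.25
eef_pos: [539.5, -347.5, 65.7]
orientation: [0.224, 0.334, 0.912, -0.086]
force: [-0.0, -0.5, -0.7]
gripper_width: 46.1
grasp_force: 0.0
```

Emit:
move_arm(
  series=[0, 0, 0, 0, 0, 0, 46, 0, 0, 0, 0, 0, 0, 46, 0, 0, 0, 0, 0, 0, 46, 0, 0, 0, 0, 0, 0, 46],
)

```text
time_s: 30.65
eef_pos: [538.5, -346.8, 67.2]
orientation: [0.225, 0.334, 0.911, -0.086]
force: [-0.7, 0.2, -0.3]
gripper_width: 45.7
grasp_force: 0.0
```

```bash
python3 pos.py; python3 - <<'E'
from h import *
s=ctrl.get_state()
M=R.from_quat(np.roll(s['orientation'],-1)).as_matrix()
k=np.array([526.5,-340.4,59]);pr('knob rel',(k-s['eef_pos'])@M)
E
```

```text
[ 538.6 -346.9   67.3] [ 0.2246  0.3338  0.9115 -0.0858] [ 0.3 -0.7 -0.9] 45.9 0.0 30.8
knob rel [15.9 -2.8  1. ]
```

```bash
python3 - <<'E'
from workcell import ctrl
print(ctrl.get_state()['joints'].round(3))
E
```

```text
[-0.666  0.467  1.995 -0.12   0.196 -1.423]
```

Joint 5 is at its 0.2 limit; I'll use a 20° tool tilt instead (flat pads can hold the knob at any pitch).

Emit:
move_arm(
  series=[0, 0, -12, 0, 0, 0, 46, 3, 0, -25, 0, 0.03, 0, 46, 6, 0, -38, 0, 0.06, 0, 46, 10, 0, -50, 0, 0.1, 0, 46, 10, 0, -60, 0, 0.14, 0, 46],
)

```text
time_s: 31.3
eef_pos: [509.7, -321.8, 116.4]
orientation: [0.159, 0.339, 0.925, -0.062]
force: [0.4, -0.6, -0.4]
gripper_width: 46.3
grasp_force: 0.0
```

Emit:
move_arm(
  series=[0, 0, 0, 0, 0, 0, 46, 0, 0, 0, 0, 0, 0, 46, 0, 0, 0, 0, 0, 0, 46, 0, 0, 0, 0, 0, 0, 46],
)

```text
time_s: 31.7
eef_pos: [510.2, -322.4, 114.5]
orientation: [0.16, 0.339, 0.925, -0.062]
force: [0.6, 0.1, 0.6]
gripper_width: 45.6
grasp_force: 0.0
```

```bash
cat > rel.py <<'E'
import sys
from h import *
P=[]
for i in range(3): s=ctrl.get_state(); P.append(s['eef_pos']); ctrl.read_camera('wrist')
e=np.mean(P,0); M=R.from_quat(np.roll(s['orientation'],-1)).as_matrix()
yr=np.array([111.3,128.9,0]);yr/=np.linalg.norm(yr)
a=np.array([-.5*yr[1],.5*yr[0],.866])
tilt=np.degrees(np.arcsin(np.hypot(*M[:2,2])))
for k in ([466.7,-410.3,59],[526.5,-340.4,59],[576.3,-280.6,59]):
    g=np.array(k)-11*a; pr('grasp rel',(g-e)@M,'pre45',(g+45*-M[:,2]-e)@M)
pr(e,'tilt',tilt,'yaw err',np.degrees(np.arcsin(np.cross(M[:2,1],yr[:2]))),'j',s['joints'].round(2),s['time_s'],s['grasp_force'],s['gripper_width'],s['force'])
E
python3 rel.py
```

```text
grasp rel [ -5.2 -94.8  71.7] pre45 [ -5.2 -94.8  26.7]
grasp rel [-5.8 -2.8 71.2] pre45 [-5.8 -2.8 26.2]
grasp rel [-5.3 75.  70.5] pre45 [-5.3 75.  25.5]
[ 510.3 -322.5  114.6] tilt 19.716528120425814 yaw err -0.49483366250212274 j [-0.7  0.4  1.9 -0.   0.5 -1.5] 31.8 0.0 46.00185037939726 [-0.1 -0.7 -0.2]rel.py:11: DeprecationWarning: Arrays of 2-dimensional vectors are deprecated. Use arrays of 3-dimensional vectors instead. (deprecated in NumPy 2.0)
  pr(e,'tilt',tilt,'yaw err',np.degrees(np.arcsin(np.cross(M[:2,1],yr[:2]))),'j',s['joints'].round(2),s['time_s'],s['grasp_force'],s['gripper_width'],s['force'])
```

Emit:
move_arm(
  series=[-3, -2.8, 12, 0, 0, 0, 46, -6, -2.8, 25, 0, 0, 0, 46, -6, -2.8, 43, 0, 0, 0, 46, -6, -2.8, 58, 0, 0, 0, 46, -6, -2.8, 68, 0, 0, 0, 46],
)

```text
time_s: 32.35
eef_pos: [530.5, -344.0, 51.2]
orientation: [0.159, 0.339, 0.925, -0.062]
force: [-0.7, -0.9, -0.4]
gripper_width: 46.0
grasp_force: 0.0
```

Emit:
move_arm(
  series=[0, 0, 1, 0, 0, 0, 46, 0, 0, 2, 0, 0, 0, 46, 0, 0, 2, 0, 0, 0, 46, 0, 0, 2, 0, 0, 0, 46],
)

```text
time_s: 32.75
eef_pos: [531.4, -344.5, 52.2]
orientation: [0.161, 0.339, 0.925, -0.062]
force: [0.6, 1.2, -0.1]
gripper_width: 46.0
grasp_force: 0.0
```

```bash
python3 -W ignore rel.py
```

```text
grasp rel [  2.3 -92.    2.7] pre45 [  2.3 -92.  -42.3]
grasp rel [ 1.7 -0.1  2.3] pre45 [  1.7  -0.1 -42.7]
grasp rel [ 2.2 77.8  1.6] pre45 [  2.2  77.8 -43.4]
[ 531.4 -344.5   52.2] tilt 19.837119684378294 yaw err -0.4959709982700038 j [-0.7  0.5  1.9 -0.   0.4 -1.5] 32.85 0.0 45.92661980779006 [-0.3  0.4  1.3]
```

Emit:
move_arm(
  series=[1.7, 0, 2, 0, 0, 0, 46, 1.7, 0, 2, 0, 0, 0, 46, 1.7, 0, 2, 0, 0, 0, 30, 1.7, 0, 2, 0, 0, 0, 15, 1.7, 0, 2, 0, 0, 0, 15],
  squeeze=10,
)

```text
time_s: 33.4
eef_pos: [530.4, -343.8, 49.1]
orientation: [0.16, 0.339, 0.925, -0.062]
force: [-0.2, 1.5, 3.0]
gripper_width: 25.5
grasp_force: 1.6
```

Emit:
move_arm(
  series=[0, 0, 0, 0, 0, 0, 15, 0, 0, 0, 0, 0, 0, 15, 0, 0, 0, 0, 0, 0, 15, 0, 0, 0, 0, 0, 0, 15],
)

```text
time_s: 33.8
eef_pos: [530.4, -343.8, 49.1]
orientation: [0.16, 0.339, 0.925, -0.062]
force: [-2.0, 0.4, 3.0]
gripper_width: 21.9
grasp_force: 12.1
```

```bash
python3 -W ignore rel.py
```

```text
grasp rel [  0.1 -92.    0.2] pre45 [  0.1 -92.  -44.8]
grasp rel [-0.4  0.  -0.2] pre45 [ -0.4   0.  -45.2]
grasp rel [ 0.1 77.8 -0.9] pre45 [  0.1  77.8 -45.9]
[ 530.4 -343.8   49.1] tilt 19.778646547603625 yaw err -0.4919791511725377 j [-0.7  0.5  1.9 -0.   0.4 -1.5] 33.9 12.099734780897506 21.343467983791683 [-2.3  1.   2.9]
```

Emit:
move_arm(
  series=[0, 0, -10, 0, 0, 0, 15, 0, 0, -25, 0, 0, 0, 15, 0, 0, -45, 0, 0, 0, 15, 0, 0, -70, 0, 0, 0, 15, 0, 0, -95, 0, 0.05, 0, 15],
)

```text
time_s: 34.45
eef_pos: [504.0, -320.4, 139.1]
orientation: [0.135, 0.34, 0.929, -0.053]
force: [1.0, -0.5, -0.6]
gripper_width: 21.5
grasp_force: 11.2
```

Emit:
move_arm(
  series=[0, 0, -10, 0, 0.095, 0, 15, 0, 0, -20, 0, 0.19, 0, 15, 0, 0, -20, 0, 0.285, 0, 15, 0, 0, -20, 0, 0.38, 0, 15, 0, 0, -20, 0, 0.4736, 0, 15],
)

```text
time_s: 34.95
eef_pos: [502.2, -318.7, 159.8]
orientation: [-0.085, 0.343, 0.935, 0.028]
force: [0.5, 0.1, 0.0]
gripper_width: 21.4
grasp_force: 11.2
```

Emit:
move_arm(
  series=[0, 0, 0, 0, 0, 0, 15, 0, 0, 0, 0, 0, 0, 15, 0, 0, 0, 0, 0, 0, 15, 0, 0, 0, 0, 0, 0, 15],
)

```text
time_s: 35.35
eef_pos: [501.2, -317.9, 158.1]
orientation: [-0.084, 0.343, 0.935, 0.028]
force: [0.3, 0.0, -0.1]
gripper_width: 21.4
grasp_force: 11.2
```

```bash
python3 -W ignore rel.py|tail -1; cat > to.py <<'E'
import sys
from h import *
P=[]
for i in range(3): s=ctrl.get_state(); P.append(s['eef_pos']); ctrl.read_camera('wrist')
e=np.mean(P,0); M=R.from_quat(np.roll(s['orientation'],-1)).as_matrix()
t=np.array(eval(sys.argv[1]),float); print('at',e.round(1),'tool shift',((t-e)@M).round(1),'up',M[2].round(3),'z',M[:,2].round(3),'w',round(float(s['gripper_width']),1),'gf',round(float(s['grasp_force']),1),'F',s['force'].round(1),s['time_s'])
E
python3 to.py [648,-121,175]
```

```text
[ 501.3 -318.   158.1] tilt 10.191517306774154 yaw err -0.5032089815146407 j [-0.7  0.5  1.4 -0.   1.4 -1.6] 35.45 11.170751810423099 21.524519476062515 [ 0.5 -0.7 -0.2]
at [ 501.7 -318.4  158. ] tool shift [ 19.2 245.1 -15.5] up [ 0.177 -0.007 -0.984] z [-0.139  0.11  -0.984] w 21.4 gf 11.2 F [ 0.4 -0.1 -0.5] 35.6
```

Emit:
move_arm(
  series=[2, 25, -2, 0, 0, 0, 15, 4, 55, -4, 0, 0, 0, 15, 6, 90, -6, 0, 0, 0, 15, 8, 125, -8, 0, 0, 0, 15, 10, 160, -10, 0, 0, 0, 15],
)

```text
time_s: 36.15
eef_pos: [600.1, -190.4, 168.3]
orientation: [-0.085, 0.344, 0.935, 0.028]
force: [0.1, -0.6, -0.4]
gripper_width: 21.4
grasp_force: 11.2
```

Emit:
move_arm(
  series=[4, 35, -2, 0, 0, 0, 15, 6, 65, -4, 0, 0, 0, 15, 9, 85, -5, 0, 0, 0, 15, 9, 85, -5, 0, 0, 0, 15, 9, 85, -5, 0, 0, 0, 15],
)

```text
time_s: 36.65
eef_pos: [647.8, -121.8, 173.9]
orientation: [-0.085, 0.343, 0.935, 0.027]
force: [-1.4, 0.1, -0.8]
gripper_width: 21.5
grasp_force: 11.2
```

Emit:
move_arm(
  series=[0, 0, 0, 0, 0, 0, 15, 0, 0, 0, 0, 0, 0, 15, 0, 0, 0, 0, 0, 0, 15],
)

```text
time_s: 36.95
eef_pos: [647.8, -122.4, 174.1]
orientation: [-0.085, 0.344, 0.935, 0.028]
force: [0.1, -0.1, -0.1]
gripper_width: 21.3
grasp_force: 11.2
```

```bash
python3 to.py [648,-121,175]; sed -i 's/,56); d(.top.,it,56)/,76)/' det.py; python3 det.py; python3 -c "
import cv2;cv2.imwrite('pics/w9.png',cv2.resize(cv2.imread('w_last.png'),(800,600),interpolation=cv2.INTER_CUBIC))"
```

```text
at [ 647.9 -122.3  174.2] tool shift [ 0.9  1.  -0.7] up [ 0.178 -0.007 -0.984] z [-0.139  0.11  -0.984] w 21.9 gf 11.2 F [ 0.1 -0.4 -0.7] 37.05
[ 648.2 -121.8  174.2] 21.711561456219666
wrist r [ 470   36   64   69 1024] [665.5  98.4  76. ]
wrist r [ 423   45   70   82 2960] [652.2  62.5  76. ]
wrist r [ 218  245   34   81 1235] [ 660.1 -176.4   76. ]
wrist r [ 301  245   31   81 1196] [ 703.4 -125.3   76. ]
wrist g [238 185  78  54 779] [ 636.1 -110.7   76. ]
wrist g [243 199  66  44 518] [ 641.1 -116.    76. ]
wrist b [ 330  115   60   80 1592] [643.9 -31.5  76. ]
wrist b [358 117  66  67 925] [657.1 -10.4  76. ]
```

View pics/w9.png

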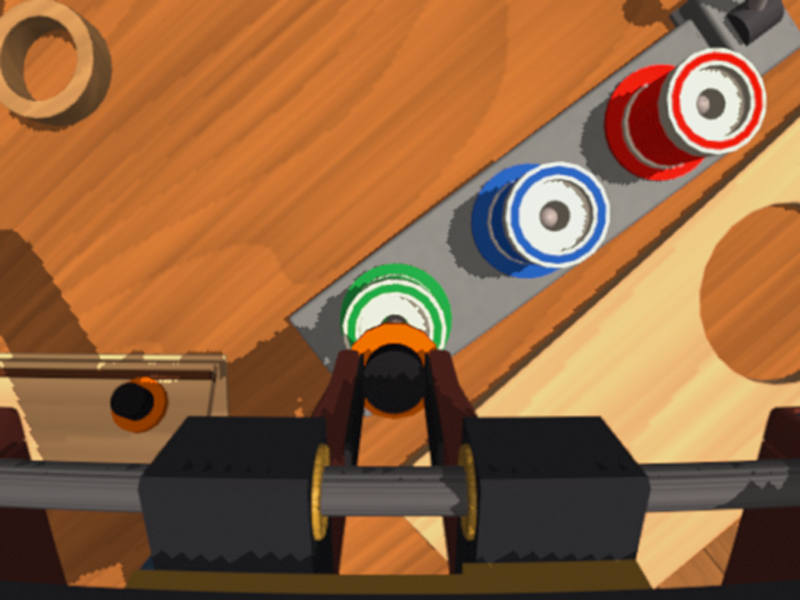

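```bash
python3 - <<'E'
from h import *
s=ctrl.get_state(); s['eef_pos']=np.array([648.0,-122.1,174.2])
pr('green',px2w('wrist',[[275.5,232]],76,s), 'blue pred radius', w2px('wrist',[[657.1,-10.4,76],[648.7,-122,76]],s))
e=s['eef_pos']; up=np.array([0,0,1.])
pr('cap knobtop px pred',w2px('wrist',[e+11*up, e-3*up],s)/.7)
im=cv2.imread('w_last.png');h=cv2.cvtColor(im,cv2.COLOR_BGR2HSV)
m=((h[...,0]>3)&(h[...,0]<16)&(h[...,1]>200)&(h[...,2]>120)).astype(np.uint8)[215:300,235:320]
ys,xs=np.nonzero(m); pr('rim bbox',(xs.min()+235)/.7,(xs.max()+235)/.7,(ys.min()+215)/.7,(ys.max()+215)/.7)
c=im[170:310,200:350];cv2.imwrite('pics/w9c.png',cv2.resize(c,None,fx=4,fy=4,interpolation=cv2.INTER_CUBIC))
# sub-pix of rim edge prediction
th=np.linspace(0,2*np.pi,60); C=np.c_[18*np.cos(th),18*np.sin(th),0*th]
q=w2px('wrist',e-11*up+C,s)/.7; q2=w2px('wrist',e-3*up+C,s)/.7; pr('pred rim base',q.min(0),q.max(0),'rim top',q2.min(0),q2.max(0))
E
```

```text
green [[ 648.1 -122.4   76. ]] blue pred radius [[391.  150. ]
 [276.4 232.3]]
cap knobtop px pred [[392.2 385.7]
 [392.5 375. ]]
rim bbox 351.42857142857144 434.28571428571433 322.8571428571429 418.5714285714286
pred rim base [346.3 323.7] [439.2 414.4] rim top [344.1 327.1] [441.  421.6]
```

View pics/w9c.png

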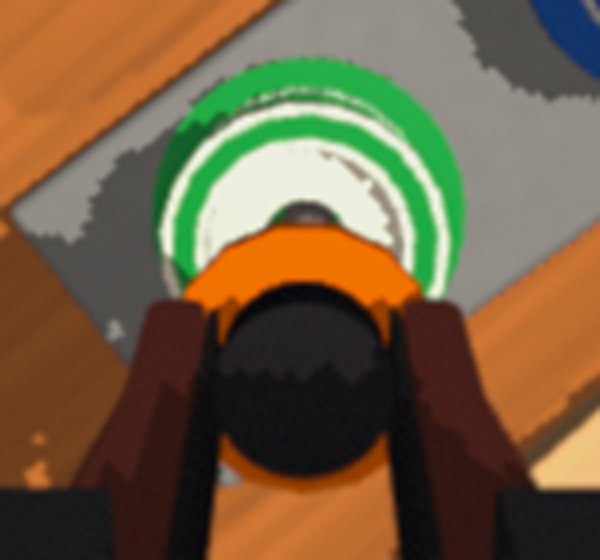

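Cap hangs upright (rim 323–420 px as predicted) right above the green spool. Lower it.

Emit:
move_arm(
  series=[-4, 0.1, 22, 0, 0, 0, 15, -8, 0.3, 44, 0, 0, 0, 15, -12, 0.5, 64, 0, 0, 0, 15, -14.6, 0.6, 80.7, 0, 0, 0, 15, -14.6, 0.6, 80.7, 0, 0, 0, 15],
)

```text
time_s: 37.7
eef_pos: [646.5, -120.8, 89.6]
orientation: [-0.087, 0.343, 0.935, 0.028]
force: [0.3, 0.2, 0.3]
gripper_width: 21.5
grasp_force: 11.2
```

Emit:
move_arm(
  series=[0, 0, 0, 0, 0, 0, 15, 0, 0, 0, 0, 0, 0, 15, 0, 0, 0, 0, 0, 0, 15],
)

```text
time_s: 38.0
eef_pos: [649.2, -121.7, 93.4]
orientation: [-0.084, 0.343, 0.935, 0.028]
force: [-0.1, 0.5, -0.5]
gripper_width: 21.0
grasp_force: 11.2
```

```bash
python3 to.py [648.4,-122.2,80.5];python3 to.py [648.4,-122.2,84]
```

```text
at [ 649.1 -121.6   93.2] tool shift [-2.1 -0.8 12.6] up [ 0.176 -0.006 -0.984] z [-0.138  0.109 -0.984] w 21.2 gf 11.2 F [ 0.1  0.2 -0.9] 38.1
at [ 648.7 -121.5   92.7] tool shift [-1.8 -0.7  8.6] up [ 0.177 -0.006 -0.984] z [-0.139  0.11  -0.984] w 21.7 gf 11.2 F [-0.1  0.1  0.2] 38.25
```

Emit:
move_arm(
  series=[-0.6, -0.6, 2.5, 0, 0, 0, 15, -1, -0.7, 5, 0, 0, 0, 15, -1.5, -0.7, 7.5, 0, 0, 0, 15, -2, -0.7, 10, 0, 0, 0, 15, -2, -0.7, 10, 0, 0, 0, 15],
)

```text
time_s: 38.8
eef_pos: [647.7, -122.0, 81.3]
orientation: [-0.085, 0.344, 0.935, 0.028]
force: [-0.5, 0.9, -0.6]
gripper_width: 21.4
grasp_force: 11.2
```

Emit:
move_arm(
  series=[-0.2, 0, 1, 0, 0, 0, 15, -0.4, 0, 2, 0, 0, 0, 15, -0.4, 0, 2, 0, 0, 0, 15, -0.4, 0, 2, 0, 0, 0, 15],
)

```text
time_s: 39.2
eef_pos: [648.1, -122.1, 80.0]
orientation: [-0.085, 0.343, 0.935, 0.028]
force: [0.9, -0.5, 0.2]
gripper_width: 21.6
grasp_force: 11.2
```

```bash
python3 to.py [648.4,-122.2,80.5]
```

```text
at [ 648.1 -122.1   79.9] tool shift [-0.2  0.1 -0.6] up [ 0.177 -0.006 -0.984] z [-0.139  0.11  -0.984] w 21.3 gf 11.2 F [ 0.7 -0.7 -0.4] 39.3
```

Emit:
move_arm(
  series=[-0.2, 0, 1, 0, 0, 0, 15, -0.3, 0, 1.8, 0, 0, 0, 15, -0.3, 0, 1.8, 0, 0, 0, 15],
)

```text
time_s: 39.65
eef_pos: [648.1, -122.1, 79.6]
orientation: [-0.085, 0.343, 0.935, 0.028]
force: [-3.0, -0.8, 8.6]
gripper_width: 21.7
grasp_force: 12.2
```

Emit:
move_arm(
  series=[0, 0, 0, 0, 0, 0, 35, 0, 0, 0, 0, 0, 0, 46, 0, 0, 0, 0, 0, 0, 46, 0, 0, -15, 0, 0, 0, 46, 0, 0, -40, 0, 0, 0, 46],
)

```text
time_s: 40.15
eef_pos: [652.1, -126.0, 116.6]
orientation: [-0.087, 0.343, 0.935, 0.028]
force: [-0.1, 0.0, 0.9]
gripper_width: 45.8
grasp_force: 0.0
```

Emit:
move_arm(
  series=[0, 0, -30, 0, -0.1, 0, 46, 0, 0, -60, 0, -0.2, 0, 46, 0, -30, -60, 0, -0.3, 0, 46, 0, -65, -60, 0, -0.4, 0, 46, 0, -105, -60, 0, -0.5236, 0, 46],
)

```text
time_s: 40.65
eef_pos: [595.4, -214.2, 179.8]
orientation: [0.164, 0.338, 0.925, -0.063]
force: [0.6, -1.7, -0.1]
gripper_width: 45.7
grasp_force: 0.0
```

```bash
python3 -W ignore rel.py; python3 -c "
from h import *
im=ctrl.read_camera('scene'); cv2.imwrite('sc.png',im)
h=cv2.cvtColor(im,cv2.COLOR_BGR2HSV)
pr(w2px('scene',[[648.2,-122.2,78],[648.2,-122.2,92],[576,-280.6,59]]))
"
```

```text
grasp rel [   1.9 -226.8  135.1] pre45 [   1.9 -226.8   90.1]
grasp rel [   1.3 -134.8  134.2] pre45 [   1.3 -134.8   89.2]
grasp rel [  1.8 -57.  133. ] pre45 [  1.8 -57.   88. ]
[ 586.4 -212.4  175. ] tilt 19.193593779503903 yaw err -0.41827728655450824 j [-0.4  0.3  1.8 -0.2  0.7 -1.1] 40.75 0.0 46.09855378122928 [-0.6  0.3 -0.8]
[[243.1 210.8]
 [242.8 207.1]
 [239.1 172.3]]
```

Emit:
move_arm(
  series=[0, -20, 20, 0, -0.01, 0, 46, 1, -40, 45, 0, -0.01, 0, 46, 1.8, -57, 70, 0, -0.01, 0, 46, 1.8, -57, 88, 0, -0.01, 0, 46, 1.8, -57, 88, 0, -0.01, 0, 46],
)

```text
time_s: 41.35
eef_pos: [580.0, -276.7, 93.0]
orientation: [0.164, 0.339, 0.924, -0.064]
force: [-0.6, 0.4, 0.0]
gripper_width: 46.1
grasp_force: 0.0
```

Emit:
move_arm(
  series=[0, 0, 0, 0, 0, 0, 46, 0, 0, 0, 0, 0, 0, 46, 0, 0, 0, 0, 0, 0, 46, 0, 0, 0, 0, 0, 0, 46],
)

```text
time_s: 41.75
eef_pos: [578.9, -275.1, 95.2]
orientation: [0.166, 0.338, 0.924, -0.064]
force: [-0.6, -0.2, 0.1]
gripper_width: 46.0
grasp_force: 0.0
```

```bash
python3 -W ignore rel.py;python3 -c "
from h import *
s=ctrl.get_state();im=ctrl.read_camera('wrist'); k=np.array([576.3,-280.6,59.]);p=w2px('wrist',[k],s)[0]
h=cv2.cvtColor(im,cv2.COLOR_BGR2HSV); x,y=p.astype(int)
m=(h[y-45:y+45,x-45:x+45,2]<75).astype(np.uint8); n,l,st,ct=cv2.connectedComponentsWithStats(m); pr('pred',p,[(st[i]+[x-45,y-45,0,0,0]).tolist() for i in range(1,n) if st[i,4]>100])
"
```

```text
grasp rel [   9.3 -175.3   46.3] pre45 [   9.3 -175.3    1.3]
grasp rel [  8.7 -83.3  45.9] pre45 [  8.7 -83.3   0.9]
grasp rel [ 9.1 -5.5 45.2] pre45 [ 9.1 -5.5  0.2]
[ 578.7 -275.1   95. ] tilt 20.404922285490382 yaw err -0.5170612959702844 j [-0.5  0.4  1.9 -0.1  0.5 -1.3] 41.85 0.0 45.97734176772617 [ 0.4  0.7 -0. ]
pred [266.  222.8] [[220, 181, 90, 8, 625], [250, 202, 36, 37, 1027], [220, 246, 11, 21, 202]]
```

Emit:
move_arm(
  series=[5, -3, 2, 0, 0, 0, 46, 9, -4.7, 8, 0, 0, 0, 46, 9, -4.7, 22, 0, 0, 0, 46, 9, -4.7, 35, 0, 0, 0, 46, 9, -4.7, 42, 0, 0, 0, 46],
)

```text
time_s: 42.45
eef_pos: [579.5, -283.1, 49.6]
orientation: [0.164, 0.339, 0.924, -0.064]
force: [0.4, -0.8, 0.1]
gripper_width: 45.6
grasp_force: 0.0
```

Emit:
move_arm(
  series=[0, 0, 2, 0, 0, 0, 46, 0, 0, 2, 0, 0, 0, 46, 0, 0, 2, 0, 0, 0, 46, 0, 0, 2, 0, 0, 0, 46],
)

```text
time_s: 42.85
eef_pos: [580.5, -283.5, 50.2]
orientation: [0.165, 0.339, 0.924, -0.064]
force: [-0.7, -0.2, 0.0]
gripper_width: 45.5
grasp_force: 0.0
```

```bash
python3 -W ignore rel.py
```

```text
grasp rel [  -0.  -170.3    2. ] pre45 [  -0.  -170.3  -43. ]
grasp rel [ -0.6 -78.3   1.6] pre45 [ -0.6 -78.3 -43.4]
grasp rel [-0.1 -0.5  0.9] pre45 [ -0.1  -0.5 -44.1]
[ 580.5 -283.6   50.3] tilt 20.39941875574419 yaw err -0.49646320922228904 j [-0.5  0.5  1.9 -0.2  0.4 -1.2] 42.95 0.0 46.11085087314108 [ 0.9 -1.  -0.9]
```

Emit:
move_arm(
  series=[0, 0.3, 1, 0, 0, 0, 46, 0, 0.3, 1, 0, 0, 0, 30, 0, 0.3, 1, 0, 0, 0, 15, 0, 0.3, 1, 0, 0, 0, 15, 0, 0.3, 1, 0, 0, 0, 15],
)

```text
time_s: 43.5
eef_pos: [580.7, -283.5, 48.9]
orientation: [0.165, 0.339, 0.924, -0.064]
force: [1.3, 0.4, 0.7]
gripper_width: 21.5
grasp_force: 11.1
```

Emit:
move_arm(
  series=[0, 0, 0, 0, 0, 0, 15, 0, 0, 0, 0, 0, 0, 15, 0, 0, 0, 0, 0, 0, 15],
)

```text
time_s: 43.8
eef_pos: [580.7, -283.5, 48.9]
orientation: [0.165, 0.339, 0.924, -0.064]
force: [-0.6, 0.9, 1.2]
gripper_width: 21.5
grasp_force: 11.1
```

```bash
python3 -W ignore rel.py|tail -2
```

```text
grasp rel [-0.5 -0.7 -0.5] pre45 [ -0.5  -0.7 -45.5]
[ 580.7 -283.5   48.9] tilt 20.352212052336007 yaw err -0.49354030307057745 j [-0.5  0.5  1.9 -0.2  0.4 -1.2] 43.9 11.12973863739171 21.535886005546953 [-1.3  1.5  1.3]
```

Emit:
move_arm(
  series=[0, 0, -10, 0, 0, 0, 15, 0, 0, -25, 0, 0, 0, 15, 0, 0, -45, 0, 0, 0, 15, 0, 0, -70, 0, 0, 0, 15, 0, 0, -95, 0, 0.05, 0, 15],
)

```text
time_s: 44.45
eef_pos: [553.3, -259.7, 138.6]
orientation: [0.14, 0.34, 0.928, -0.055]
force: [0.2, -0.9, -0.2]
gripper_width: 21.3
grasp_force: 10.7
```

Emit:
move_arm(
  series=[0, 0, -10, 0, 0.095, 0, 15, 0, 0, -20, 0, 0.19, 0, 15, 0, 0, -20, 0, 0.285, 0, 15, 0, 0, -20, 0, 0.38, 0, 15, 0, 0, -20, 0, 0.4736, 0, 15],
)

```text
time_s: 44.95
eef_pos: [551.7, -257.5, 159.3]
orientation: [-0.081, 0.343, 0.935, 0.027]
force: [1.1, -0.4, 0.2]
gripper_width: 21.5
grasp_force: 10.7
```

Emit:
move_arm(
  series=[0, 0, 0, 0, 0, 0, 15, 0, 0, 0, 0, 0, 0, 15, 0, 0, 0, 0, 0, 0, 15, 0, 0, 0, 0, 0, 0, 15],
)

```text
time_s: 45.35
eef_pos: [550.6, -256.8, 157.4]
orientation: [-0.08, 0.343, 0.935, 0.026]
force: [-0.4, 0.3, 0.6]
gripper_width: 21.5
grasp_force: 10.7
```

```bash
python3 to.py [656.8,-10.8,185]
```

```text
at [ 550.7 -256.9  157.5] tool shift [ 82.  256.2 -15.7] up [ 0.167 -0.006 -0.986] z [-0.131  0.103 -0.986] w 21.3 gf 10.7 F [0.  0.6 1. ] 45.45
```

Emit:
move_arm(
  series=[8, 25, -5, 0, 0, 0, 15, 19, 60, -10, 0, 0, 0, 15, 31, 98, -16, 0, 0, 0, 15, 43, 136, -16, 0, 0, 0, 15, 55, 172, -16, 0, 0, 0, 15],
)

```text
time_s: 46.0
eef_pos: [624.0, -91.5, 181.4]
orientation: [-0.08, 0.344, 0.935, 0.026]
force: [0.7, -0.5, -0.1]
gripper_width: 21.4
grasp_force: 10.7
```

Emit:
move_arm(
  series=[11, 35, 0, 0, 0, 0, 15, 20, 64, 0, 0, 0, 0, 15, 27, 84, 0, 0, 0, 0, 15, 27, 84, 0, 0, 0, 0, 15, 27, 84, 0, 0, 0, 0, 15],
)

```text
time_s: 46.5
eef_pos: [657.2, -12.1, 184.7]
orientation: [-0.08, 0.343, 0.935, 0.025]
force: [-0.0, -0.2, -0.1]
gripper_width: 21.7
grasp_force: 10.7
```

Emit:
move_arm(
  series=[0, 0, 0, 0, 0, 0, 15, 0, 0, 0, 0, 0, 0, 15, 0, 0, 0, 0, 0, 0, 15, 0, 0, 0, 0, 0, 0, 15],
)

```text
time_s: 46.9
eef_pos: [657.4, -12.5, 184.8]
orientation: [-0.08, 0.344, 0.935, 0.026]
force: [-0.2, 0.5, -0.2]
gripper_width: 21.6
grasp_force: 10.7
```

```bash
python3 to.py [656.8,-10.8,92]; python3 det.py; cat > ring.py <<'E'
import sys
from h import *
# usage: ring.py colour  : fit the held cap/ring from w_last
s=ctrl.get_state(); P=[]
for i in range(3): P.append(ctrl.get_state()['eef_pos']); im=ctrl.read_camera('wrist')
s['eef_pos']=e=np.mean(P,0)
lo,hi={'r':(0,6),'b':(100,125),'g':(50,80)}[sys.argv[1]]; c0=np.array(eval(sys.argv[2]),float)
h=cv2.cvtColor(im,cv2.COLOR_BGR2HSV); m=((h[...,0]>=lo)&(h[...,0]<=hi)&(h[...,1]>120)&(h[...,2]>40))
ys,xs=np.nonzero(m); w=px2w('wrist',np.c_[xs,ys],76,s)[:,:2]
# ring annulus: refine centre so ring pixels lie at constant radius
from scipy.optimize import least_squares
w=w[np.abs(np.hypot(*(w-c0).T)-25)<6]
for it in range(6):
    sol=least_squares(lambda p:np.hypot(*(w-p[:2]).T)-p[2],[*c0,25],loss='soft_l1',f_scale=1.); c0=sol.x[:2]
    w=w[np.abs(np.hypot(*(w-c0).T)-sol.x[2])<4]
pr('ring',sol.x,len(w),np.std(np.hypot(*(w-c0).T)))
q=[w2px('wrist',e+np.array([0,0,z])+np.c_[18*np.cos(t),18*np.sin(t),0*t],s) for t in [np.linspace(0,6.28,90)] for z in (-11,-3)]; q=np.vstack(q)
o=((h[...,0]>3)&(h[...,0]<16)&(h[...,1]>200)&(h[...,2]>120)); x0,y0=q.min(0).astype(int)-12;x1,y1=q.max(0).astype(int)+12
n,l,st,ct=cv2.connectedComponentsWithStats(o[y0:y1,x0:x1].astype(np.uint8)); st=st[st[:,4]>30][1:]
pr('cap pred',q.min(0),q.max(0),'seen',st[:,0].min()+x0,st[:,1].min()+y0,(st[:,0]+st[:,2]).max()+x0,(st[:,1]+st[:,3]).max()+y0)
E
python3 ring.py b [656.8,-10.8]
```

```text
at [657.4 -12.4 184.8] tool shift [-14.1   1.4  91.8] up [ 0.168 -0.007 -0.986] z [-0.132  0.104 -0.986] w 21.6 gf 10.7 F [-0.3  0.1 -0.5] 47.0
[657.5 -12.  184.8] 21.66442322130958
wrist r [422   0  35  34 953] [611.3 199.2  76. ]
wrist r [ 326  112   56   79 1690] [649.9  77.8  76. ]
wrist r [353 117  64  66 967] [665.3  98.1  76. ]
wrist r [ 219  245   33   81 1229] [672.6 -70.5  76. ]
wrist r [ 300  246   33   80 1197] [717.6 -17.9  76. ]
wrist g [ 155  246   71   47 1288] [637.2 -90.7  76. ]
wrist g [145 272  54  20 245] [ 635.1 -110.5   76. ]
wrist b [238 181  75  54 870] [643.8  -1.2  76. ]
wrist b [245 196  63  45 534] [651.1  -6.2  76. ]
ring [657.1 -11.3  24.5] 537 1.126180920701364
cap pred [240.8 226.4] [308.7 295. ] seen 247 227 304 295
```

Emit:
move_arm(
  series=[-4, 0.4, 24, 0, 0, 0, 15, -8, 0.7, 48, 0, 0, 0, 15, -12, 1, 72, 0, 0, 0, 15, -14.6, 1.2, 91, 0, 0, 0, 15, -14.6, 1.2, 91, 0, 0, 0, 15],
)

```text
time_s: 47.8
eef_pos: [655.0, -10.3, 89.8]
orientation: [-0.083, 0.344, 0.935, 0.025]
force: [-0.5, 0.7, 0.5]
gripper_width: 21.7
grasp_force: 10.7
```

Emit:
move_arm(
  series=[0, 0, 0, 0, 0, 0, 15, 0, 0, 0, 0, 0, 0, 15, 0, 0, 0, 0, 0, 0, 15, 0, 0, 0, 0, 0, 0, 15, 0, 0, 0, 0, 0, 0, 15],
)

```text
time_s: 48.3
eef_pos: [657.6, -10.8, 93.3]
orientation: [-0.08, 0.344, 0.935, 0.026]
force: [0.1, 0.5, -0.8]
gripper_width: 21.5
grasp_force: 10.7
```

```bash
python3 to.py [657.1,-11.3,80.5]
```

```text
at [657.5 -10.8  93.1] tool shift [-2.1 -0.6 12.5] up [ 0.167 -0.006 -0.986] z [-0.132  0.103 -0.986] w 21.6 gf 10.7 F [-0.3  0.1 -0.3] 48.4
```

Emit:
move_arm(
  series=[-0.4, -0.5, 2.5, 0, 0, 0, 15, -0.9, -0.6, 5, 0, 0, 0, 15, -1.4, -0.6, 7.5, 0, 0, 0, 15, -1.8, -0.6, 10, 0, 0, 0, 15, -2.1, -0.6, 12.5, 0, 0, 0, 15],
)

```text
time_s: 48.95
eef_pos: [656.7, -11.2, 79.6]
orientation: [-0.08, 0.344, 0.935, 0.026]
force: [-2.9, 0.5, 16.5]
gripper_width: 21.6
grasp_force: 12.1
```

Emit:
move_arm(
  series=[0, 0, 0, 0, 0, 0, 15, 0, 0, 0, 0, 0, 0, 15, -0.2, 0, 1, 0, 0, 0, 15, -0.2, 0, 1, 0, 0, 0, 15],
)

```text
time_s: 49.35
eef_pos: [656.8, -11.2, 79.6]
orientation: [-0.08, 0.344, 0.935, 0.026]
force: [-0.5, 0.3, 5.4]
gripper_width: 21.6
grasp_force: 11.6
```

```bash
python3 to.py [657.1,-11.3,80.5]
```

```text
at [656.8 -11.2  79.6] tool shift [-0.1  0.1 -0.9] up [ 0.168 -0.006 -0.986] z [-0.132  0.104 -0.986] w 21.7 gf 11.7 F [-1.7  1.3  6.4] 49.45
```

Emit:
move_arm(
  series=[0, 0, 0, 0, 0, 0, 35, 0, 0, 0, 0, 0, 0, 46, 0, 0, 0, 0, 0, 0, 46, 0, 0, -15, 0, 0, 0, 46, 0, 0, -50, 0, 0, 0, 46],
)

```text
time_s: 50.0
eef_pos: [660.8, -16.0, 126.3]
orientation: [-0.084, 0.344, 0.935, 0.025]
force: [0.2, 0.4, -0.1]
gripper_width: 45.9
grasp_force: 0.0
```

Emit:
move_arm(
  series=[0, 0, -40, 0, -0.1, 0, 46, 0, -20, -60, 0, -0.2, 0, 46, 0, -60, -60, 0, -0.3, 0, 46, 0, -100, -60, 0, -0.4, 0, 46, 0, -140, -60, 0, -0.5236, 0, 46],
)

```text
time_s: 50.5
eef_pos: [581.5, -130.7, 190.8]
orientation: [0.169, 0.338, 0.924, -0.064]
force: [0.1, -1.9, -0.2]
gripper_width: 45.7
grasp_force: 0.0
```

Emit:
move_arm(
  series=[0, -30, 0, 0, 0, 0, 46, 0, -70, 0, 0, 0, 0, 46, 0, -110, 0, 0, 0, 0, 46, 0, -150, 0, 0, 0, 0, 46, 0, -190, 0, 0, 0, 0, 46],
)

```text
time_s: 51.0
eef_pos: [457.2, -275.5, 190.8]
orientation: [0.166, 0.338, 0.924, -0.064]
force: [0.9, -1.0, -0.8]
gripper_width: 45.8
grasp_force: 0.0
```

Emit:
move_arm(
  series=[0, 0, 0, 0, 0, 0, 46, 0, 0, 0, 0, 0, 0, 46, 0, 0, 0, 0, 0, 0, 46],
)

```text
time_s: 51.3
eef_pos: [458.6, -273.9, 190.1]
orientation: [0.165, 0.339, 0.924, -0.064]
force: [-0.1, -0.1, -1.0]
gripper_width: 46.1
grasp_force: 0.0
```

```bash
python3 -W ignore rel.py
```

```text
grasp rel [-44.5 -98.4 167. ] pre45 [-44.5 -98.4 122. ]
grasp rel [-45.3  -6.4 166.6] pre45 [-45.3  -6.4 121.6]
grasp rel [-44.9  71.4 166. ] pre45 [-44.9  71.4 121. ]
[ 458.7 -273.6  189.9] tilt 20.363115707825695 yaw err -0.6005244813156616 j [-0.7  0.1  2.  -0.   0.7 -1.5] 51.4 0.0 46.21235950559522 [ 0.2 -0.7 -1.3]
```

Emit:
move_arm(
  series=[-11, -25, 25, 0, 0, 0, 46, -22, -50, 50, 0, 0, 0, 46, -34, -75, 80, 0, 0, 0, 46, -44.5, -98, 105, 0, 0, 0, 46, -44.5, -98, 120, 0, 0, 0, 46],
)

```text
time_s: 51.95
eef_pos: [458.7, -406.3, 92.1]
orientation: [0.165, 0.339, 0.924, -0.064]
force: [-0.0, 0.4, 0.4]
gripper_width: 45.7
grasp_force: 0.0
```

Emit:
move_arm(
  series=[0, 0, 0, 0, 0, 0, 46, 0, 0, 0, 0, 0, 0, 46, 0, 0, 0, 0, 0, 0, 46, 0, 0, 0, 0, 0, 0, 46],
)

```text
time_s: 52.35
eef_pos: [458.2, -402.9, 94.2]
orientation: [0.165, 0.338, 0.924, -0.064]
force: [0.2, 0.2, -0.0]
gripper_width: 46.0
grasp_force: 0.0
```

```bash
python3 -W ignore rel.py;python3 -c "
from h import *
s=ctrl.get_state();im=ctrl.read_camera('wrist'); k=np.array([466.7,-410.3,59.]);p=w2px('wrist',[k],s)[0]
h=cv2.cvtColor(im,cv2.COLOR_BGR2HSV); x,y=p.astype(int)
m=(h[y-45:y+45,x-45:x+45,2]<75).astype(np.uint8); n,l,st,ct=cv2.connectedComponentsWithStats(m); pr('pred',p,[(st[i]+[x-45,y-45,0,0,0]).tolist() for i in range(1,n) if st[i,4]>100])
"
```

```text
grasp rel [-0.1  0.3 47.7] pre45 [-0.1  0.3  2.7]
grasp rel [-0.7 92.2 47.3] pre45 [-0.7 92.2  2.3]
grasp rel [ -0.3 170.1  46.5] pre45 [ -0.3 170.1   1.5]
[ 458.2 -403.1   94.2] tilt 20.426263411809792 yaw err -0.540883067173934 j [-0.9  0.4  1.9  0.1  0.5 -1.8] 52.45 0.0 46.23072928327155 [ 0.2 -0.3  0.3]
pred [275.6 235.1] [[230, 193, 79, 8, 602], [256, 214, 35, 36, 987]]
```

Emit:
move_arm(
  series=[0, -0.8, 10, 0, 0, 0, 46, 0, -0.8, 22, 0, 0, 0, 46, 0, -0.8, 33, 0, 0, 0, 46, 0, -0.8, 41, 0, 0, 0, 46, 0, -0.8, 46, 0, 0, 0, 46],
)

```text
time_s: 53.05
eef_pos: [469.0, -414.5, 48.4]
orientation: [0.164, 0.339, 0.924, -0.063]
force: [-0.3, -0.4, -0.3]
gripper_width: 46.1
grasp_force: 0.0
```

Emit:
move_arm(
  series=[0, 0, 1, 0, 0, 0, 46, 0, 0, 1, 0, 0, 0, 46, 0, 0, 1, 0, 0, 0, 46, 0, 0, 1, 0, 0, 0, 46],
)

```text
time_s: 53.45
eef_pos: [469.5, -415.0, 49.5]
orientation: [0.165, 0.339, 0.924, -0.064]
force: [1.0, 0.3, 0.6]
gripper_width: 46.1
grasp_force: 0.0
```

```bash
python3 -W ignore rel.py
```

```text
grasp rel [-0.3  1.7  0.1] pre45 [ -0.3   1.7 -44.9]
grasp rel [-0.8 93.7 -0.3] pre45 [ -0.8  93.7 -45.3]
grasp rel [ -0.3 171.5  -1. ] pre45 [ -0.3 171.5 -46. ]
[ 469.5 -415.    49.5] tilt 20.390558899826132 yaw err -0.48933287071164827 j [-0.9  0.5  1.9  0.1  0.4 -1.9] 53.55 0.0 46.29757753642293 [-0.4 -0.7 -0.1]
```

Emit:
move_arm(
  series=[0, 0.7, 0, 0, 0, 0, 46, 0, 0.7, 0, 0, 0, 0, 30, 0, 0.7, 0, 0, 0, 0, 15, 0, 0.7, 0, 0, 0, 0, 15, 0, 0.7, 0, 0, 0, 0, 15],
)

```text
time_s: 54.1
eef_pos: [469.8, -414.3, 49.1]
orientation: [0.165, 0.339, 0.924, -0.064]
force: [0.4, -0.4, -0.4]
gripper_width: 21.6
grasp_force: 10.2
```

Emit:
move_arm(
  series=[0, 0, 0, 0, 0, 0, 15, 0, 0, 0, 0, 0, 0, 15, 0, 0, 0, 0, 0, 0, 15],
)

```text
time_s: 54.4
eef_pos: [469.8, -414.4, 49.1]
orientation: [0.165, 0.339, 0.924, -0.064]
force: [-0.5, -0.0, 0.4]
gripper_width: 21.5
grasp_force: 10.2
```

Emit:
move_arm(
  series=[0, 0, -10, 0, 0, 0, 15, 0, 0, -25, 0, 0, 0, 15, 0, 0, -45, 0, 0, 0, 15, 0, 0, -70, 0, 0, 0, 15, 0, 0, -95, 0, 0.05, 0, 15],
)

```text
time_s: 54.9
eef_pos: [442.7, -390.2, 138.9]
orientation: [0.14, 0.34, 0.928, -0.055]
force: [-0.1, 0.2, -0.3]
gripper_width: 21.6
grasp_force: 10.2
```

Emit:
move_arm(
  series=[0, 0, -10, 0, 0.095, 0, 15, 0, 0, -20, 0, 0.19, 0, 15, 0, 0, -20, 0, 0.285, 0, 15, 0, 0, -20, 0, 0.38, 0, 15, 0, 0, -20, 0, 0.4736, 0, 15],
)

```text
time_s: 55.4
eef_pos: [440.6, -388.8, 159.6]
orientation: [-0.081, 0.344, 0.935, 0.026]
force: [0.0, -0.6, 0.3]
gripper_width: 21.4
grasp_force: 10.2
```

Emit:
move_arm(
  series=[0, 0, 0, 0, 0, 0, 15, 0, 0, 0, 0, 0, 0, 15, 0, 0, 0, 0, 0, 0, 15, 0, 0, 0, 0, 0, 0, 15],
)

```text
time_s: 55.8
eef_pos: [439.7, -387.8, 157.7]
orientation: [-0.08, 0.344, 0.935, 0.026]
force: [-1.4, -0.0, -0.2]
gripper_width: 21.4
grasp_force: 10.1
```

```bash
python3 to.py [665,98,185]
```

```text
at [ 439.8 -387.9  157.7] tool shift [145.9 516.   -6.4] up [ 0.167 -0.007 -0.986] z [-0.131  0.103 -0.986] w 21.7 gf 10.1 F [ 0.5  0.2 -0.6] 55.9
```

Emit:
move_arm(
  series=[6, 20, -5, 0, 0, 0, 15, 15, 52, -5, 0, 0, 0, 15, 26, 92, -5, 0, 0, 0, 15, 38, 132, -5, 0, 0, 0, 15, 49, 172, -5, 0, 0, 0, 15],
)

```text
time_s: 56.45
eef_pos: [515.9, -225.2, 169.5]
orientation: [-0.08, 0.344, 0.935, 0.026]
force: [1.0, -1.4, -0.0]
gripper_width: 21.4
grasp_force: 10.1
```

Emit:
move_arm(
  series=[11, 40, 0, 0, 0, 0, 15, 23, 80, 0, 0, 0, 0, 15, 34, 120, 0, 0, 0, 0, 15, 45, 160, 0, 0, 0, 0, 15, 57, 200, 0, 0, 0, 0, 15],
)

```text
time_s: 56.95
eef_pos: [602.7, -36.2, 177.8]
orientation: [-0.08, 0.344, 0.935, 0.026]
force: [0.7, -0.1, 0.1]
gripper_width: 21.7
grasp_force: 10.1
```

Emit:
move_arm(
  series=[11, 40, 0, 0, 0, 0, 15, 22, 78, 0, 0, 0, 0, 15, 32, 112, 0, 0, 0, 0, 15, 40, 136, 0, 0, 0, 0, 15, 40, 144, 0, 0, 0, 0, 15],
)

```text
time_s: 57.45
eef_pos: [665.8, 100.3, 183.5]
orientation: [-0.08, 0.342, 0.936, 0.026]
force: [0.5, -0.1, -1.0]
gripper_width: 22.1
grasp_force: 10.1
```

Emit:
move_arm(
  series=[0, 0, 0, 0, 0, 0, 15, 0, 0, 0, 0, 0, 0, 15, 0, 0, 0, 0, 0, 0, 15, 0, 0, 0, 0, 0, 0, 15, 0, 0, 0, 0, 0, 0, 15],
)

```text
time_s: 57.95
eef_pos: [665.2, 96.7, 183.3]
orientation: [-0.08, 0.344, 0.935, 0.026]
force: [-0.6, -0.0, -0.2]
gripper_width: 21.6
grasp_force: 10.1
```

```bash
python3 ring.py r [665,98]; python3 to.py [665,98,92]
```

```text
ring [666.8  96.3  25.4] 684 1.5869711031083324
cap pred [240.8 226.4] [308.7 295. ] seen 247 227 305 295
at [665.4  97.3 183.3] tool shift [-14.6   0.9  90.1] up [ 0.168 -0.007 -0.986] z [-0.132  0.104 -0.986] w 21.6 gf 10.1 F [ 0.5  0.7 -0. ] 58.2
```

```bash
sed -i 's/^ys,xs=np.nonzero(m)/m[222:]=0\nys,xs=np.nonzero(m)/; s/-25)<6\]/-25)<3.5]/; s/)<4\]/)<2.5]/' ring.py; python3 ring.py r [665,97.5];python3 ring.py r [666,97]
```

```text
ring [665.8  97.2  24.6] 409 1.2715510725287968
cap pred [240.8 226.4] [308.7 295. ] seen 247 226 305 295
ring [665.9  97.3  24.6] 413 1.285905914357188
cap pred [240.8 226.4] [308.7 295. ] seen 247 226 305 295
```

Emit:
move_arm(
  series=[-4, 0.3, 24, 0, 0, 0, 15, -8, 0.6, 48, 0, 0, 0, 15, -12, 0.8, 72, 0, 0, 0, 15, -15.4, 0.8, 90, 0, 0, 0, 15, -15.4, 0.8, 90, 0, 0, 0, 15],
)

```text
time_s: 59.05
eef_pos: [663.4, 97.7, 89.1]
orientation: [-0.083, 0.344, 0.935, 0.025]
force: [-0.3, -0.6, -0.1]
gripper_width: 21.5
grasp_force: 10.1
```

Emit:
move_arm(
  series=[0, 0, 0, 0, 0, 0, 15, 0, 0, 0, 0, 0, 0, 15, 0, 0, 0, 0, 0, 0, 15, 0, 0, 0, 0, 0, 0, 15, 0, 0, 0, 0, 0, 0, 15],
)

```text
time_s: 59.55
eef_pos: [666.0, 97.7, 92.6]
orientation: [-0.08, 0.344, 0.935, 0.026]
force: [0.1, 0.2, 0.0]
gripper_width: 21.4
grasp_force: 10.1
```

```bash
python3 to.py [665.6,97.4,80]
```

```text
at [665.9  97.7  92.5] tool shift [-2.1 -0.3 12.3] up [ 0.167 -0.006 -0.986] z [-0.132  0.104 -0.986] w 21.9 gf 10.1 F [0.2 0.5 0.3] 59.65
```

Emit:
move_arm(
  series=[-0.4, -0.3, 2.5, 0, 0, 0, 15, -0.9, -0.3, 5, 0, 0, 0, 15, -1.4, -0.3, 7.5, 0, 0, 0, 15, -1.8, -0.3, 10, 0, 0, 0, 15, -2.1, -0.3, 12.3, 0, 0, 0, 15],
)

```text
time_s: 60.2
eef_pos: [665.3, 97.4, 79.7]
orientation: [-0.08, 0.344, 0.935, 0.026]
force: [-3.1, -1.6, 16.3]
gripper_width: 21.5
grasp_force: 11.1
```

Emit:
move_arm(
  series=[0, 0, 0, 0, 0, 0, 15, 0, 0, 0, 0, 0, 0, 15, -0.2, 0, 1, 0, 0, 0, 15, -0.2, 0, 1, 0, 0, 0, 15],
)

```text
time_s: 60.6
eef_pos: [665.3, 97.3, 79.8]
orientation: [-0.08, 0.344, 0.935, 0.026]
force: [-2.8, -1.5, 10.0]
gripper_width: 21.7
grasp_force: 10.8
```

```bash
python3 to.py [665.6,97.4,80]
```

```text
at [665.3  97.3  79.8] tool shift [-0.1  0.2 -0.3] up [ 0.168 -0.006 -0.986] z [-0.132  0.104 -0.986] w 21.7 gf 10.8 F [-3.1 -0.6 10.3] 60.7
```

Emit:
move_arm(
  series=[0, 0, 0, 0, 0, 0, 35, 0, 0, 0, 0, 0, 0, 46, 0, 0, 0, 0, 0, 0, 46, 0, 0, -15, 0, 0, 0, 46, 0, 0, -50, 0, 0, 0, 46],
)

```text
time_s: 61.25
eef_pos: [669.2, 92.3, 125.6]
orientation: [-0.083, 0.344, 0.935, 0.025]
force: [-0.1, -0.2, 1.1]
gripper_width: 46.2
grasp_force: 0.0
```

Emit:
move_arm(
  series=[0, 0, -40, 0, 0, 0, 20, 0, 0, -80, 0, 0, 0, 0, 20, 0, -110, 0, 0, 0, 0, 50, 0, -120, 0, 0, 0, 0, 50, 0, -120, 0, 0, 0, 0],
)

```text
time_s: 61.75
eef_pos: [650.0, 113.6, 258.9]
orientation: [-0.078, 0.343, 0.936, 0.027]
force: [0.4, 0.3, 0.4]
gripper_width: 9.5
grasp_force: 0.0
```

```bash
python3 to.py [540,40,250]; python3 - <<'E'
from h import *
s=ctrl.get_state();M=R.from_quat(np.roll(s['orientation'],-1))
print((M.inv()*R.from_matrix([[-1,0,0],[0,1,0],[0,0,-1]])).as_rotvec().round(4))
E
```

```text
at [650.2 112.6 257.1] tool shift [  35.3 -126.6   13.9] up [ 0.166 -0.006 -0.986] z [-0.13   0.103 -0.986] w 1.8 gf 0.0 F [-0.2 -0.1 -0.5] 61.85
[ 0.0526 -0.1633 -0.7023]
```

Emit:
move_arm(
  series=[7, -25, 3, 0.0105, -0.0327, -0.1405, 0, 14, -50, 6, 0.021, -0.0653, -0.281, 0, 21, -76, 8, 0.0316, -0.098, -0.4214, 0, 28, -101, 11, 0.0421, -0.1306, -0.5618, 0, 35, -126, 14, 0.0526, -0.1633, -0.7023, 0],
)

```text
time_s: 62.4
eef_pos: [539.8, 38.3, 246.1]
orientation: [-0.001, -0.003, 1.0, -0.0]
force: [0.3, -0.7, 0.2]
gripper_width: 0.6
grasp_force: 0.0
```

Emit:
move_arm(
  series=[0, 0, 0, 0, 0, 0, 0, 0, 0, 0, 0, 0, 0, 0, 0, 0, 0, 0, 0, 0, 0, 0, 0, 0, 0, 0, 0, 0],
)

```text
time_s: 62.8
eef_pos: [542.0, 39.5, 247.1]
orientation: [-0.0, 0.001, 1.0, 0.0]
force: [-0.1, -0.4, -0.0]
gripper_width: 0.6
grasp_force: 0.0
```

```bash
python3 to.py [582,184,150]; python3 - <<'E'
from h import *
a=ctrl.read_camera('wrist');b=ctrl.read_camera('top')[120:230,60:340];c=ctrl.read_camera('scene')[190:360,210:420]
b=cv2.resize(b,(800,314),interpolation=cv2.INTER_CUBIC)[:286]; a=cv2.resize(a,(400,300));c=cv2.resize(c,(371,300),interpolation=cv2.INTER_CUBIC)
cv2.imwrite('pics/fin.png',np.vstack([np.hstack([a,c,np.zeros((300,29,3),np.uint8)]),b]))
E
```

```text
at [541.8  39.5 247.1] tool shift [-40.2 144.4  97.2] up [ 0.     0.001 -1.   ] z [-0.     0.001 -1.   ] w 0.4 gf 0.0 F [-0.8  0.3 -0.3] 62.9
```

View pics/fin.png

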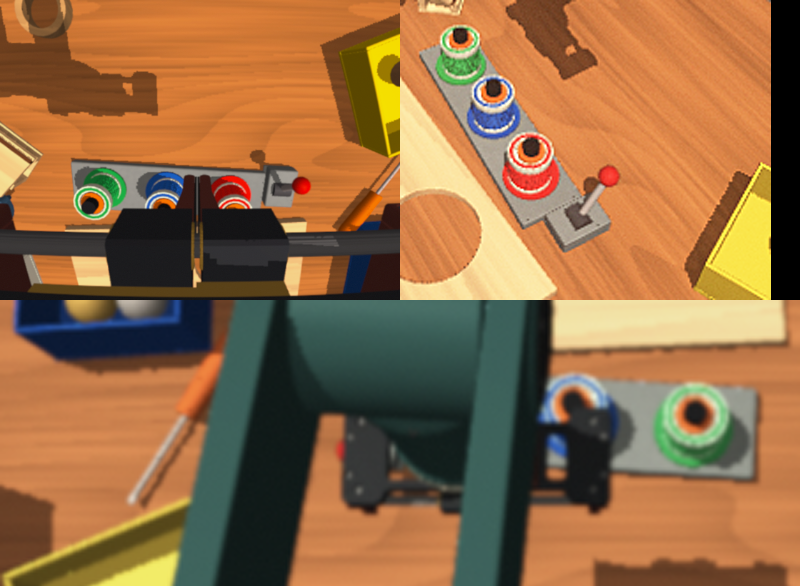

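Scene view: green, blue and red spools each on its foot with an orange cap, knob up; lever still released (608,176 in the crop). Now set the brake.

Emit:
move_arm(
  series=[-6, 30, 20, 0, 0, 0, 0, -12, 65, 40, 0, 0, 0, 0, -18, 100, 60, 0, 0, 0, 0, -24, 130, 80, 0, 0, 0, 0, -27, 149, 97, 0, 0, 0, 0],
)

```text
time_s: 63.6
eef_pos: [567.9, 190.7, 149.4]
orientation: [-0.0, -0.0, 1.0, 0.001]
force: [0.7, -0.8, 0.4]
gripper_width: 0.3
grasp_force: 0.0
```

Emit:
move_arm(
  series=[0, 0, 0, 0, 0, 0, 0, 0, 0, 25, 0, 0, 0, 0, 0, 0, 50, 0, 0, 0, 0, 0, 0, 78, 0, 0, 0, 0, 0, 0, 78, 0, 0, 0, 0],
)

```text
time_s: 64.1
eef_pos: [565.2, 187.1, 70.0]
orientation: [-0.003, 0.0, 1.0, -0.001]
force: [-0.7, 0.1, 0.7]
gripper_width: 0.6
grasp_force: 0.0
```

Emit:
move_arm(
  series=[-15, 0, 0, 0, 0, 0, 0, -30, -1, 0, 0, 0, 0, 0, -48, -2, 0, 0, 0, 0, 0, -66, -3, 0, 0, 0, 0, 0, -82, -4, 0, 0, 0, 0, 0],
)

```text
time_s: 64.6
eef_pos: [651.0, 183.9, 74.6]
orientation: [0.001, 0.0, 1.0, 0.0]
force: [-1.0, -0.0, -0.9]
gripper_width: 0.6
grasp_force: 0.6
```

Emit:
move_arm(
  series=[-4, 0, 0, 0, 0, 0, 0, -8, 0, 0, 0, 0, 0, 0, -8, 0, 0, 0, 0, 0, 0, -8, 0, 0, 0, 0, 0, 0],
)

```text
time_s: 65.0
eef_pos: [657.3, 184.5, 72.8]
orientation: [-0.0, 0.0, 1.0, 0.0]
force: [-0.7, -0.2, -0.1]
gripper_width: 0.3
grasp_force: 0.0
```

Emit:
move_arm(
  series=[-3, 0, 0, 0, 0, 0, 0, -5, 0, 0, 0, 0, 0, 0, -5, 0, 0, 0, 0, 0, 0],
)

```text
time_s: 65.3
eef_pos: [661.2, 184.5, 72.1]
orientation: [-0.002, 0.0, 1.0, 0.0]
force: [-4.8, -0.6, 2.1]
gripper_width: 0.8
grasp_force: 2.4
```

Emit:
move_arm(
  series=[-2, 0, 0, 0, 0, 0, 0, -4, 0, 0, 0, 0, 0, 0, -4, 0, 0, 0, 0, 0, 0],
)

```text
time_s: 65.6
eef_pos: [661.8, 184.5, 71.8]
orientation: [-0.005, 0.0, 1.0, -0.0]
force: [-12.1, 0.7, 8.1]
gripper_width: 0.6
grasp_force: 6.7
```

Emit:
move_arm(
  series=[10, 0, 0, 0, 0, 0, 0, 30, 0, 0, 0, 0, 0, 0, 50, 0, 0, 0, 0, 0, 0, 80, 0, -40, 0, 0, 0, 0, 100, 0, -85, 0, 0, 0, 0],
)

```text
time_s: 66.1
eef_pos: [563.8, 184.1, 156.3]
orientation: [-0.002, 0.0, 1.0, -0.0]
force: [-0.4, 0.1, 1.1]
gripper_width: 0.4
grasp_force: 0.0
```

Emit:
move_arm(
  series=[30, 0, -40, 0, 0, 0, 0, 60, 0, -80, 0, 0, 0, 0, 60, 0, -100, 0, 0, 0, 0, 60, 0, -100, 0, 0, 0, 0],
)

```text
time_s: 66.5
eef_pos: [509.0, 185.2, 261.4]
orientation: [0.005, -0.0, 1.0, 0.001]
force: [0.5, -0.0, -0.2]
gripper_width: 0.7
grasp_force: 0.0
```

```bash
python3 - <<'E'
from h import *
im=ctrl.read_camera('scene');h=cv2.cvtColor(im,cv2.COLOR_BGR2HSV)
m=(((h[...,0]<5)|(h[...,0]>175))&(h[...,1]>200)&(h[...,2]>90)).astype(np.uint8)
n,l,st,ct=cv2.connectedComponentsWithStats(m)
for i in range(1,n):
    if 40<st[i,4]<400 : pr(st[i],ct[i],px2w('scene',[ct[i]],92))
pr(ctrl.get_state()['eef_pos'],ctrl.get_state()['time_s'],'initial ball px',428*.7,434*.7)
pr('det',[w2px('scene',[[665.4,97.4,92],[656.8,-11.2,92],[648.1,-122.1,92]])])
for p in w2px('scene',[[665.4,97.4,91],[656.8,-11.2,91],[648.1,-122.1,91]]).astype(int): print(im[p[1],p[0]])
E
```

```text
[268 281  35  30 372] [287.1 295.4] [[693.2 155.6  92. ]]
[547 403  13  15  93] [555.2 411.1] [[419.5 612.4  92. ]]
[508.3 184.8 259.2] 66.55 initial ball px 299.59999999999997 303.79999999999995
det [array([[283.3, 270.4],
       [261.9, 236.9],
       [242.8, 207.1]])]
[33 42 58]
[40 48 68]
[32 38 61]
```

```bash
python3 - <<'E'
from h import *
f0=cv2.resize(cv2.imread('pics/scene0.png'),(560,420),interpolation=cv2.INTER_AREA)
for im in (f0,ctrl.read_camera('scene')):
    h=cv2.cvtColor(im,cv2.COLOR_BGR2HSV)[290:325,285:325]
    m=(((h[...,0]<5)|(h[...,0]>175))&(h[...,1]>180)&(h[...,2]>90)); m[:6,:5]=0
    m=cv2.morphologyEx(m.astype(np.uint8),cv2.MORPH_OPEN,np.ones((5,5)))
    n,l,st,ct=cv2.connectedComponentsWithStats(m); print([(st[i]+[285,290,0,0,0]).tolist() for i in range(1,n)])
E
```

```text
[[285, 290, 20, 19, 218]]
[[292, 299, 11, 12, 115]]
```

The ball is at scene pixel (297,305), at or just past its starting "set" position (released was (328,290)), so the brake is fully set. Handing in.

```bash
python3 -c "
from workcell import ctrl
print(ctrl.finish_job())"
```

```text
the job is handed in; nothing more can be done
None
```

I handed the job in at about 67 s: brake released first, the only core put in the yellow bin, the red, blue and green spools each set on the spindle of their colour and capped knob up, then the lever pushed back to its far stop. The verdict on the hand-in was not shown.

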